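# Nest the copper measuring cups on the slate coaster

### The job

Put the set of four copper measuring cups away: nest them one inside the other on the single dark slate coaster (not the pile of slates at the back), the largest standing in the middle of the coaster, then the medium, the small and the tiny one, each upright and sitting right down on the floor of the cup below it. Their handles may point any way. Keep the cups upright as you carry them, and leave the mug, the jigger and the other bar things standing where they are.

Things in the scene. Friction and masses are not known exactly. Their poses are not given: they have to be found in the camera images.
- cup_large_centre (a point): large copper measuring cup with long flat handle: open, 100 mm wide at rim, 90 at foot, 44 high, wall 2.5, base 5, 120 g. Point on its axis, 22 mm above its underside; z up, +x along the handle. Handle (grasp it across its width) level, 14 mm wide, 4 thick, mid-thickness 29 mm above the point, from 60 to 115.5 mm out; best grasp 84 mm out.
- cup_medium_centre (a point): medium copper measuring cup with long flat handle: open, 81 mm wide at rim, 71 at foot, 44 high, wall 2.5, base 5, 90 g. Point on its axis, 22 mm above its underside; z up, +x along the handle. Handle (grasp it across its width) level, 14 mm wide, 4 thick, mid-thickness 29 mm above the point, from 50.5 to 106 mm out; best grasp 74.5 mm out.
- cup_small_centre (a point): small copper measuring cup with long flat handle: open, 62 mm wide at rim, 52 at foot, 44 high, wall 2.5, base 5, 65 g. Point on its axis, 22 mm above its underside; z up, +x along the handle. Handle (grasp it across its width) level, 14 mm wide, 4 thick, mid-thickness 29 mm above the point, from 41 to 96.5 mm out; best grasp 65 mm out.
- cup_tiny_centre (a point): tiny copper measuring cup with long flat handle: open, 43 mm wide at rim, 33 at foot, 44 high, wall 2.5, base 5, 50 g. Point on its axis, 22 mm above its underside; z up, +x along the handle. Handle (grasp it across its width) level, 14 mm wide, 4 thick, mid-thickness 29 mm above the point, from 31.5 to 87 mm out; best grasp 55.5 mm out.
- coaster_top (a point): the square dark slate coaster lying alone on the worktop, 92 x 92 x 8 mm, fixed; the point is the centre of its top face, z up, sides along the point's x and y. Note: behind, a wall shelf of glasses overhangs the worktop from x = 0.62 m on, its underside 0.44 m up: keep the wrist and arm clear of it; two more slates lie as a pile under it
- measure_centre (a point): bystander, loose: steel double jigger (hourglass measure without a handle), 44 mm across, 88 mm high; point at its centre
- stopper_centre (a point): bystander, loose: steel ball wine stopper, 37 mm across, 73 mm high; point at its centre
- dropper_centre (a point): bystander, loose: small dropper bottle with black top, 43 mm across, 132 mm high; point at its centre
- screw_centre (a point): bystander, loose: steel wing corkscrew standing on its bell, 41 x 64 mm, 166 mm high; point at its centre
- mug_centre (a point): bystander, loose: copper drinking mug, 82 mm across, 88 mm high, with an upright loop handle; not a measuring cup; point on its axis half-way up

How it is judged (in metres and radians):
At the end, for the whole second after the job is handed in: Large cup flat on the coaster within 15 mm of its centre; medium in it, small in medium, tiny in small, each within 10 mm of the axis of the cup below and fully down (5 mm higher than the cup below, +3/-2 mm); all upright within 0.1 rad, at rest, let go (horizontal distance between cup_large_centre and coaster_top below 0.015 m and z of cup_large_centre in the frame of coaster_top between 0.019 and 0.025 m and horizontal distance between cup_medium_centre and cup_large_centre below 0.01 m and z of cup_medium_centre in the frame of cup_large_centre between 0.003 and 0.008 m and horizontal distance between cup_small_centre and cup_medium_centre below 0.01 m and z of cup_small_centre in the frame of cup_medium_centre between 0.003 and 0.008 m and horizontal distance between cup_tiny_centre and cup_small_centre below 0.01 m and z of cup_tiny_centre in the frame of cup_small_centre between 0.003 and 0.008 m and angle between each of cup_large_centre, cup_medium_centre, cup_small_centre, cup_tiny_centre's own z axis and vertical below 0.1 rad and linear speed of each of cup_large, cup_medium, cup_small, cup_tiny below 0.02 m/s); the robot touches nothing.
It fails at once if a bystander (jigger, stopper, dropper bottle, corkscrew or mug) is shifted by more than 30 mm or knocked over (distance of any of measure_centre, stopper_centre, dropper_centre, screw_centre, mug_centre from where it was at the start of the episode above 0.03 m or angle between any of measure_centre, stopper_centre, dropper_centre, screw_centre, mug_centre's own z axis and vertical above 0.6 rad).
It fails at once if a measuring cup is tipped more than about 55 degrees (angle between any of cup_large_centre, cup_medium_centre, cup_small_centre, cup_tiny_centre's own z axis and vertical above 0.95 rad).
It also fails if it takes over 109 s, if anything falls off the work surface, if the arm or the gripper's body presses on something with over 40 N, if the wrist force passes 120 N, or if a joint passes its speed limit or range.

### The arm

A 6-joint arm with a two-finger parallel gripper is mounted at the origin on a cart in front of the work surface, level with it; the furniture and walls round the work are solid. World frame = base frame: x ahead of the robot, y to its left, z up, the work surface at z = 0. Lengths are in m, angles in degrees, forces in N, time in s.
With the tool pointing down it reaches from about 0.25 to 0.725 m from the base axis. Payload 9.7 kg.
Tool frame: the origin (TCP) lies midway between the tips of the shut fingers; the grasp point (between the pads) lies 19 mm behind it; z points along the fingers, y is the direction in which the jaws open and shut (so a half turn about z gives the same grasp; the last joint's range is limited). The gripper opens to 85 mm and grips with 20 to 120 N. Pads are 22 mm wide; open, the fingers measure 114 mm over their backs; the gripper's body (76 mm by 85 mm) begins 54 mm behind the grasp point. The pads swing forward as they close: fully open they stand 13 mm farther back than shut.
Start: joints at [-64.229, 4.979, 10.078, 95.1, 0, 90], TCP at [0.239, -0.495, 0.204] pointing down, gripper open.
Joint ranges: [-179.16, 179.16], [-48.56, 103.87], [-65.8, 70.77], [-126.05, 130.52], [-82.76, 87.17], [-180, 180]. Speed limits (degrees/s): [127.2, 127.2, 147.25, 180, 180, 180].

### API

Orientations are given as [roll, pitch, yaw] about the fixed x, y, z axes, in that order (R = Rz(yaw) Ry(pitch) Rx(roll)).
In Python, from workcell import bot, camera, recognise gives the robot as it stands. The module is installed in compiled form; this text tells all that it offers.
- The arm moves only by the tool apply_moves, never from a script. Its argument "targets" is one flat list of numbers, 7 for each row, row after row: the shift along the world's x, y, z in units of 30 mm (1.0 is 30 mm), then the turn, a rotation vector about the world's x, y, z in units of 6 degrees (1.0 is 6 degrees), then the opening, from 0 (shut) to 1 (fully open). A call has 1 to 5 rows; each row is the pose to reach, as a shift and turn from the pose commanded when the call began; what a row does not reach only later rows make up. A row lasts 1/10 s, in which the tool goes at most 50 mm and 8.59 degrees, less where a joint would pass 70% of its speed; a pose out of reach is approached as far as the arm can. A call with a gripper value outside its range is refused whole. The fingers move at their own pace and stop on an object; "newtons" is the grip in N (left out, the last holds). Time passes only in rows, so rows that repeat a pose let the fingers close. It gives the time, the measured TCP pose, the force and the opening at its end, in the units of the state.
- bot.get_obs(): the state, without advancing time (a new reading comes with each control period).
- camera(name): name is "scene" or "top" or "wrist"; returns a dict with "img" (420x560x3 uint8, red, green, blue), "intrinsics" (3x3 intrinsics, pixels), "origin" and "rotation" of the camera in the world. Camera axes: x right, y up, looking along -z (the intrinsics and any distortion apply to the point x, -y, -z); pixel columns grow to the right and rows downward; lengths in m; the calibration is good to about 2 mm. The wrist camera is an equidistant fisheye: a pixel r from the principal point sees the ray r / f radians off the axis. A picture is of the moment at which its call begins. There is no depth.
- bot.job_done(): hands the job in, once; it reports no verdict.
Trained networks look in the newest picture that a camera, given by its name, has taken for a name from the list of things; names that differ only in an ending like _2 or _b are one class to them, and where a whole thing is asked for, a point or a joint stands for the part that bears it (a point fixed in the world has none). Each returns a list of dicts, best first, with "conf" (0 to 1); they miss things now and then, are a little off and sometimes report something else, mostly with a low value. They report only what shows in the picture. A call takes as long as a camera call.
- recognise(query, camera): "box" ([left, top, right, bottom] in pixels, round what is visible of it).
The state is a dict: "time": time; "q": joint angles; "qd": joint speeds; "joint_efforts": joint torques, N m; "ee_pos": TCP position; "tcp_rot": TCP orientation; "wrist_force": force on the tool from outside, world axes, zero at the start; "torque": the same for the moment, N m; "opening": finger opening in m.
Only numpy, scipy, OpenCV 4.12 (cv2) and the standard library are available. Lean on these libraries where they do the work, as an engineer would, in place of code of your own. Each camera call takes 0.05 s, during which the arm holds its last target.

## Working session

There is one attempt and no reset: what is moved stays moved. The work goes in short steps, Python scripts to look and compute and a tool call to move; the robot and the scene stay as the last step left them, time stands still between calls to the robot, and variables do not carry over. Pictures are saved under pics/ and viewed, and the job is handed in when it is done.

Besides the shell and the picture viewer there is one more tool, called after "Emit:" as a command line: name --argument value ..., lists and objects as JSON in quotes. apply_moves: Moves the arm, as the interface text tells. Its arguments: {"type":"object","properties":{"targets":{"type":"array"},"newtons":{"type":"number"}},"required":["targets"]}

```bash
mkdir -p pics; ls; python3 - <<'E'
from workcell import bot,camera,recognise
import cv2,numpy as np
print(bot.get_obs())
for n in ["scene","top","wrist"]:
    c=camera(n); cv2.imwrite(f"pics/{n}0.png",c["img"][:,:,::-1])
    print(n,c["intrinsics"],c["origin"],c["rotation"])
    for q in ["cup_large_centre","cup_medium_centre","cup_small_centre","cup_tiny_centre","coaster_top","measure_centre","stopper_centre","dropper_centre","screw_centre","mug_centre"]:
        try: print(q,[(np.round(d["box"]).tolist(),round(d["conf"],2)) for d in recognise(q,n)][:3])
        except Exception as e: print(q,e)
E
```

```text
pics
{'time': 0.0, 'q': array([-6.42291930e+01,  5.01021186e+00,  1.00324535e+01,  9.50999063e+01,
        1.19128074e-04,  8.99996511e+01]), 'qd': array([-0.00056995, -0.00220558,  0.03163949,  0.03986387, -0.08420522,
       -0.04054888]), 'joint_efforts': array([ 2.71482182e-03, -5.20384204e+01,  4.64804971e+01,  1.64380803e-02,
        2.21032997e-04,  3.57215612e-06]), 'ee_pos': array([ 0.23900252, -0.4950425 ,  0.20307371]), 'tcp_rot': array([-1.79922335e+02, -1.19600926e-04,  2.57711558e+01]), 'wrist_force': array([-0.87000592, -0.19248974, -0.33055713]), 'torque': array([ 0.00729963, -0.00384982,  0.02956782]), 'opening': 0.08564381125722817}
scene [[451.71742631   0.         284.7864762 ]
 [  0.         451.71742631 210.67211861]
 [  0.           0.           1.        ]] [-0.41254456  0.52574461  0.58735485] [  66.35964494    0.81689416 -123.91761256]
cup_large_centre [([286.0, 209.0, 314.0, 242.0], 0.76)]
cup_medium_centre [([240.0, 227.0, 270.0, 254.0], 0.97), ([137.0, 241.0, 151.0, 265.0], 0.29)]
cup_small_centre [([187.0, 242.0, 226.0, 274.0], 0.57)]
cup_tiny_centre [([
[... 1061 characters left out ...]
326.0, 155.0, 343.0, 174.0], 0.47)]
dropper_centre [([228.0, 176.0, 243.0, 198.0], 0.55)]
screw_centre [([273.0, 160.0, 288.0, 191.0], 0.84), ([326.0, 157.0, 340.0, 175.0], 0.57)]
mug_centre [([405.0, 194.0, 436.0, 227.0], 0.64), ([180.0, 195.0, 195.0, 207.0], 0.32)]
wrist [[325.1922621    0.         281.92959236]
 [  0.         325.1922621  204.96515616]
 [  0.           0.           1.        ]] [ 0.31593753 -0.45735172  0.37419698] [-1.91231570e+01 -4.13455628e-02 -6.42306101e+01]
cup_large_centre []
cup_medium_centre []
cup_small_centre []
cup_tiny_centre []
coaster_top []
measure_centre []
stopper_centre []
dropper_centre []
screw_centre []
mug_centre [([327.0, 0.0, 455.0, 85.0], 0.65)]
```

```bash
python3 - <<'E'
import cv2
t=cv2.imread("pics/top0.png"); cv2.imwrite("pics/t0c.png",cv2.resize(t[140:270,140:450],(800,335),interpolation=cv2.INTER_CUBIC))
s=cv2.imread("pics/scene0.png"); cv2.imwrite("pics/s0c.png",cv2.resize(s[120:330,80:460],(800,442),interpolation=cv2.INTER_CUBIC))
E
```

```text
(no output)
```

View pics/t0c.png

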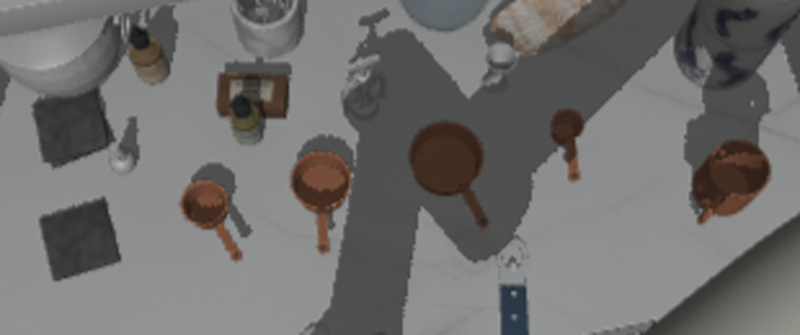

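View pics/s0c.png

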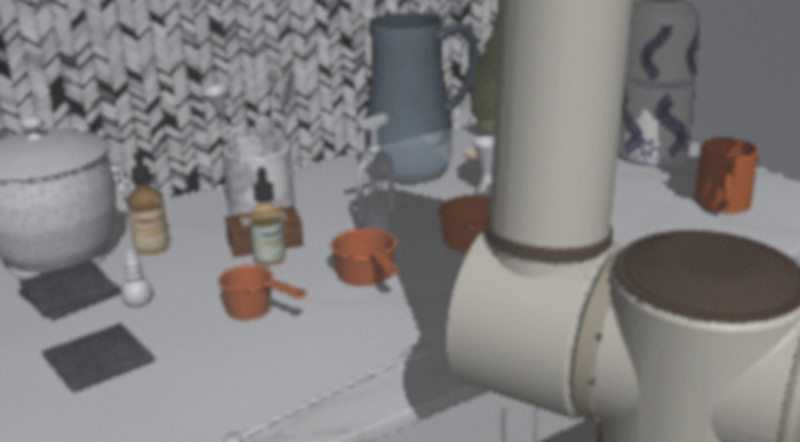

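View pics/wrist0.png

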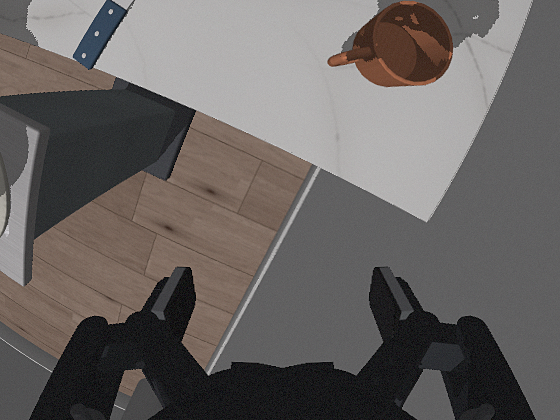

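```bash
cat > h.py <<'E'
from workcell import bot,camera,recognise
import cv2,numpy as np
from scipy.optimize import minimize
from scipy.spatial.transform import Rotation as Ro
CUP={'large':(50,45,115.5,84),'medium':(40.5,35.5,106,74.5),'small':(31,26,96.5,65),'tiny':(21.5,16.5,87,55.5)}
def proj(c,P,fish):
    R=Ro.from_euler('xyz',c["rotation"],degrees=True).as_matrix()
    p=(np.atleast_2d(P)-c["origin"])@R
    x,y,z=p[:,0],-p[:,1],-p[:,2]; K=c["intrinsics"]
    if fish:
        r=np.hypot(x,y); th=np.arctan2(r,z); s=th/np.maximum(r,1e-9); return np.c_[K[0,0]*x*s+K[0,2],K[1,1]*y*s+K[1,2]]
    return np.c_[K[0,0]*x/z+K[0,2],K[1,1]*y/z+K[1,2]]
def unproj(c,uv,z,fish):
    R=Ro.from_euler('xyz',c["rotation"],degrees=True).as_matrix(); K=c["intrinsics"]
    a=(np.array(uv,float)-K[:2,2])/K[0,0]
    if fish:
        th=np.hypot(*a); d=np.r_[a/max(th,1e-9)*np.sin(th),np.cos(th)]
    else: d=np.r_[a,1]
    d=R@(d*[1,-1,-1]); return c["origin"]+d*(z-c["origin"][2])/d[2]
A=np.linspace(0,2*np.pi,48,endpoint=False)
def polys(n,x,y,yaw,z0=0):
    r,f,e,g=CUP[n]; 
    circ=lambda r,z:np.c_[r*np.cos(A),r*np.sin(A),0*A+z]
    h=[[u,v,z] for u in(r-1,e) for v in(-7,7) for z in(49,53)]
    c,s=np.cos(yaw),np.sin(yaw); M=np.array([[c,-s,0],[s,c,0],[0,0,1]])
    return [np.array(q)/1000@M.T+[x,y,z0] for q in (np.r_[circ(r,44),circ(f,0)],h,circ(r,44))]
def draw(c,n,p,fish,S=4,z0=0):
    H,W=c["img"].shape[:2]; m=np.zeros((H*S,W*S),np.uint8)
    for q in polys(n,*p,z0=z0)[:2]:
        u=(proj(c,q,fish)+.5)*S-.5
        hull=cv2.convexHull(u.astype(np.float32)); cv2.fillConvexPoly(m,np.round(hull*16).astype(np.int32),255,cv2.LINE_AA,4)
    return cv2.resize(m,(W,H),interpolation=cv2.INTER_AREA)/255.
def copper(img):
    h=cv2.cvtColor(img,cv2.COLOR_RGB2HSV)
    return ((h[...,0]<14)|(h[...,0]>172))&(h[...,1]>120)
def fit(c,n,p0,fish,z0=0,win=None,S=3,ign=None):
    m=copper(c["img"]).astype(float)
    H,W=m.shape
    d=draw(c,n,p0,fish,1,z0)>0
    w=cv2.dilate(d.astype(np.uint8),np.ones((win or 25,)*2))>0
    if ign is not None: w&=~ign
    sc=np.array([.01,.01,.2])
    def cost(v):
        return ((draw(c,n,np.array(p0)+v*sc,fish,S,z0)-m)[w]**2).sum()
    b=None
    for st in (1,.3):
        x0=np.zeros(3) if b is None else b.x
        sim=np.r_[[x0],x0+np.eye(3)*st]
        b=minimize(cost,x0,method='Nelder-Mead',options=dict(initial_simplex=sim,xatol=.01,fatol=.5,maxiter=150))
    return np.array(p0)+b.x*sc,b.fun,(m[w]).sum()
def save(c,name,box=None,scale=1): 
    im=c["img"][:,:,::-1]
    if box: l,t,r,b=box; im=im[t:b,l:r]
    cv2.imwrite("pics/"+name,cv2.resize(im,None,fx=scale,fy=scale,interpolation=cv2.INTER_CUBIC))
E
python3 - <<'E'
from h import *
c=camera("top"); k=800/310
def px(u,v,z): return unproj(c,[140+u/k,140+v/k],z,False)
ini={'large':((446,158),(480,222)),'medium':((320,180),(323,250)),'small':((205,203),(236,258)),'tiny':((567,128),(574,180))}
for n,(a,b) in ini.items():
    A_=px(*a,.044);B=px(*b,.051)
    p0=[A_[0],A_[1],np.arctan2(B[1]-A_[1],B[0]-A_[0])]
    p,f,t=fit(c,n,p0,False)
    print(n,np.round(p0,3),np.round(p,4),np.degrees(p[2]).round(1),f,t)
for n,uv,z in [('coaster',(79,240),.008),('pile',(70,128),.016),('stopper',(120,158),.05),('dropper',(242,122),.06),('screw',(362,95),.08),('jig',(497,65),.05),('mug',(732,178),.05)]:
    print(n,px(*uv,z).round(3))
print([px(*q,.008).round(3).tolist() for q in [(40,217),(105,199),(120,260),(55,279)]])
E
```

```text
large [ 0.53  -0.172 -2.925] [ 0.5343 -0.1719 -2.9293] -167.8 178.3447289504037 536.0
medium [0.536 0.003 2.984] [5.3840e-01 1.4000e-03 2.9906e+00] 171.3 75.09001153402536 425.0
small [ 0.537  0.161 -2.829] [ 0.54    0.1626 -2.8151] -161.3 71.56641291810843 264.0
tiny [ 0.537 -0.346  2.977] [ 0.5449 -0.3485  2.9273] 167.7 83.60562860438293 118.0
coaster [0.534 0.342 0.008]
pile [0.697 0.331 0.016]
stopper [0.624 0.263 0.05 ]
dropper [0.636 0.091 0.06 ]
screw [ 0.631 -0.076  0.08 ]
jig [ 0.647 -0.274  0.05 ]
mug [ 0.417 -0.543  0.05 ]
[[0.579, 0.39, 0.008], [0.585, 0.299, 0.008], [0.494, 0.291, 0.008], [0.487, 0.381, 0.008]]
```

Emit:
apply_moves --targets '[7,10.2,0,0,0,-2.3,1,7,10.2,0,0,0,-2.3,1,7,10.2,0,0,0,-2.3,1,7,10.2,0,0,0,-2.3,1,7,10.2,0,0,0,-2.3,1]'

```text
time: 2.2
ee_pos: [0.3798, -0.2897, 0.204]
tcp_rot: [180.0, -0.0, 11.9]
wrist_force: [1.6, -0.5, 0.3]
opening: 0.0856
```

Emit:
apply_moves --targets '[2.35,3.3,0,0,0,0,1,2.35,3.3,0,0,0,0,1,2.35,3.3,0,0,0,0,1,2.35,3.3,0,0,0,0,1]'

```text
time: 2.6
ee_pos: [0.451, -0.19, 0.2037]
tcp_rot: [-180.0, -0.0, 12.2]
wrist_force: [0.5, -0.1, -0.5]
opening: 0.0857
```

```bash
python3 - <<'E'
from h import *
print(bot.get_obs()['q'].round(1),bot.get_obs()['ee_pos'],bot.get_obs()['tcp_rot'])
c=camera("wrist"); save(c,"w1.png"); 
import pickle; pickle.dump(c,open('w1.pkl','wb'))
for n,p0 in [('large',[.534,-.172,-2.93]),('medium',[.538,.001,2.99]),('tiny',[.545,-.348,2.93])]:
    p,f,t=fit(c,n,p0,True,win=41,S=1); print(n,p.round(4),np.degrees(p[2]).round(1),f,t)
c=camera("scene"); save(c,"s1.png")
E
```

```text
[-22.9  -3.3   1.7  95.    0.  144.9] [ 0.45097942 -0.19002556  0.20368982] [-1.79981009e+02 -1.42193814e-02  1.21978537e+01]
large [ 0.5342 -0.1708 -2.9074] -166.6 1707.1520953479433 7111.0
medium [0.5368 0.0048 2.9891] 171.3 1295.80061514802 3780.0
tiny [ 0.5446 -0.3469  2.9555] 169.3 440.75724721261054 1770.0
```

View pics/w1.png

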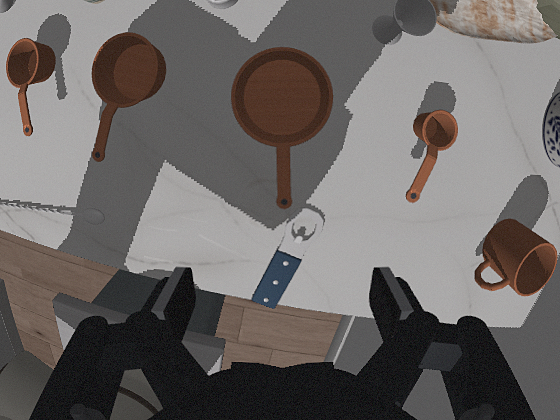

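```bash
python3 - <<'E'
from h import *
import pickle; c=pickle.load(open('w1.pkl','rb'))
m=copper(c["img"]); im=c["img"].copy()
o=im.copy(); o[~m]=o[~m]//3
for n,p in [('large',[.5342,-.1708,-2.9074]),('medium',[.5368,.0048,2.9891]),('tiny',[.5446,-.3469,2.9555])]:
    for q in polys(n,*p):
        u=proj(c,q,True); h=cv2.convexHull(u.astype(np.float32)); cv2.polylines(o,[np.round(h*16).astype(np.int32)],True,(0,255,0),1,cv2.LINE_AA,4)
cv2.imwrite("pics/w1o.png",cv2.resize(o[0:260,0:500,::-1],(800,416)))
E
```

```text
(no output)
```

View pics/w1o.png

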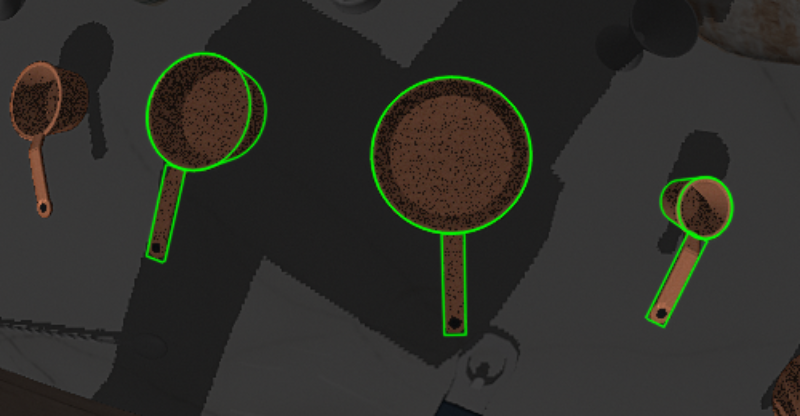

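View pics/s1.png

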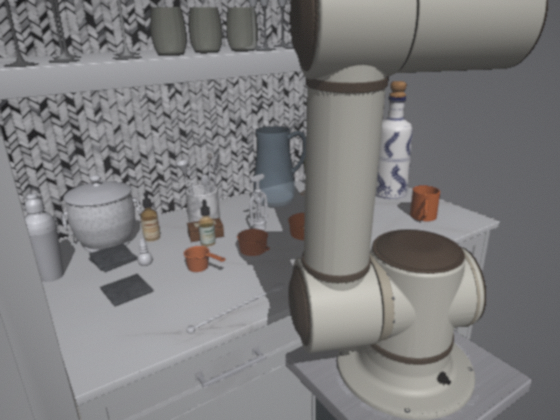

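Emit:
apply_moves --targets '[0.05,0,-4.2,0,0,0.2,0.5,0.05,0,-4.2,0,0,0.2,0.5,0.05,0,-4.2,0,0,0.2,0.5,0.05,0,-5.7,0,0,0.2,0.5,0.05,0,-5.7,0,0,0.2,0.5]'

```text
time: 3.2
ee_pos: [0.4471, -0.192, 0.0276]
tcp_rot: [-179.7, 0.4, 13.1]
wrist_force: [-0.6, 0.2, -0.4]
opening: 0.0427
```

Emit:
apply_moves --targets '[0,0,0,0,0,0,0,0,0,0,0,0,0,0,0,0,0,0,0,0,0,0,0,0,0,0,0,0,0,0,0,0,0,0,0]' --newtons 60

```text
time: 3.7
ee_pos: [0.4516, -0.1926, 0.0337]
tcp_rot: [180.0, -0.1, 13.2]
wrist_force: [-0.1, 0.2, 0.1]
opening: 0.0002
```

```bash
python3 - <<'E'
from h import *
c=camera("wrist"); save(c,"w2.png"); 
o=bot.get_obs(); print(o['time'],o['ee_pos'],o['opening'],o['wrist_force'])
E
```

```text
3.75 [ 0.45146506 -0.19248591  0.03343224] 0.0003036943122913461 [ 0.28696332  0.09726098 -0.36787528]
```

View pics/w2.png

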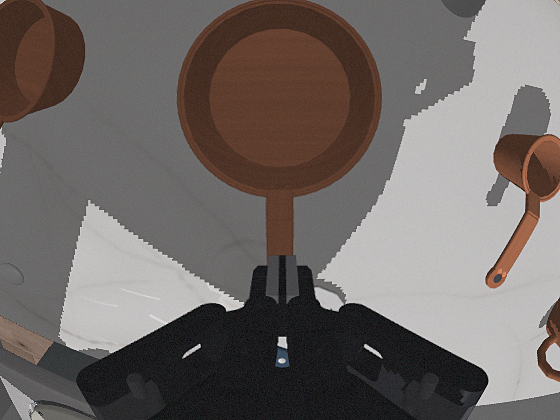

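```bash
python3 - <<'E'
from h import *
c=camera("wrist"); save(c,"w3.png",(180,180,380,330),4)
ign=np.zeros((420,560),bool); ign[250:]=True
for z0 in (-.02,-.01,0,.01):
    p,f,t=fit(c,'large',[.5342,-.1708,-2.9074],True,win=41,S=1,ign=ign,z0=z0); print(z0,p.round(4),np.degrees(p[2]).round(1),f,t)
print(c["origin"],c["rotation"])
print(proj(c,[[.4515,-.1925,.0334],[.4515,-.1925,.0524]],True))
E
```

```text
-0.02 [ 0.5264 -0.1724 -2.9075] -166.6 8724.989311803154 28154.0
-0.01 [ 0.5299 -0.1697 -2.8791] -165.0 7918.8719108035375 28154.0
0 [ 0.5339 -0.1706 -2.9066] -166.5 6049.03567858516 28154.0
0.01 [ 0.5366 -0.17   -2.8971] -166.0 7925.170257593234 28154.0
[ 0.53432351 -0.17198575  0.2039026 ] [-1.90722936e+01 -6.85491182e-02 -7.68242899e+01]
[[283.45467867 247.59400274]
 [283.64888322 263.50182266]]
```

View pics/w3.png

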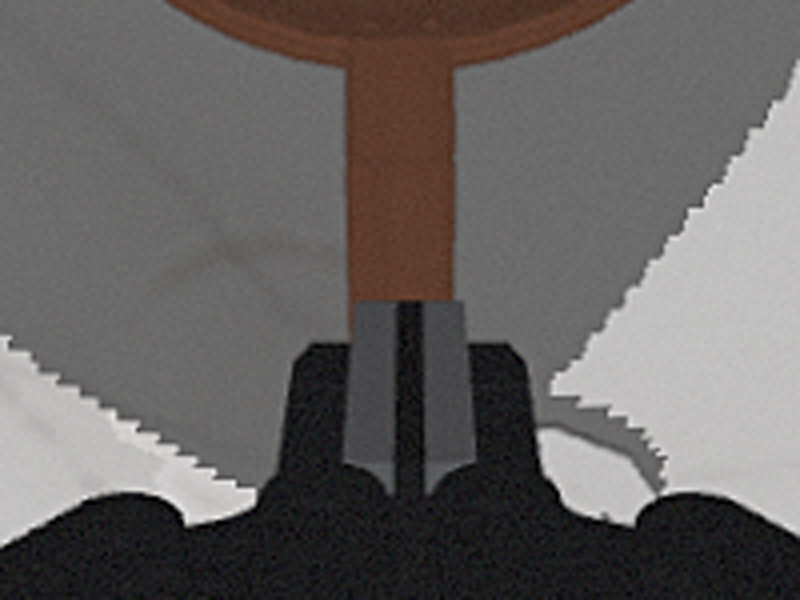

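```bash
python3 - <<'E'
from h import *
c=camera("wrist")
d=np.array([np.cos(np.radians(13.2)),np.sin(np.radians(13.2)),0])
for a in (-.011,0,.011):
  for z in (.033,.045,.053,.063): print(a,z,proj(c,np.array([.4515,-.1925,z])+a*d,True).round(0))
s=camera("scene"); save(s,"s3.png",(200,120,480,330),2.8)
s=camera("top"); save(s,"t3.png",(140,140,450,270),2.58)
E
```

```text
-0.011 0.033 [[284. 264.]]
-0.011 0.045 [[284. 274.]]
-0.011 0.053 [[284. 282.]]
-0.011 0.063 [[284. 292.]]
0 0.033 [[284. 247.]]
0 0.045 [[284. 257.]]
0 0.053 [[284. 264.]]
0 0.063 [[284. 274.]]
0.011 0.033 [[284. 230.]]
0.011 0.045 [[284. 239.]]
0.011 0.053 [[284. 246.]]
0.011 0.063 [[284. 255.]]
```

View pics/t3.png

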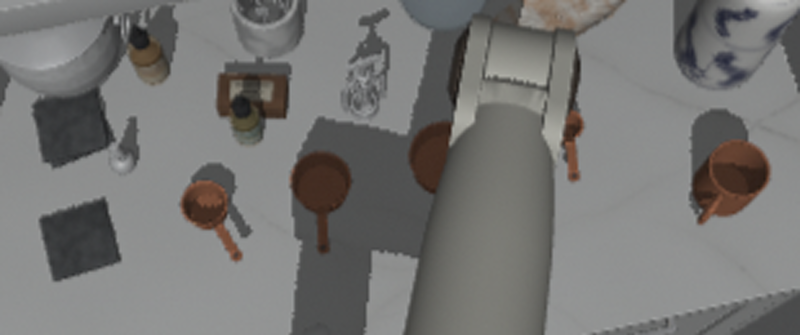

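View pics/s3.png

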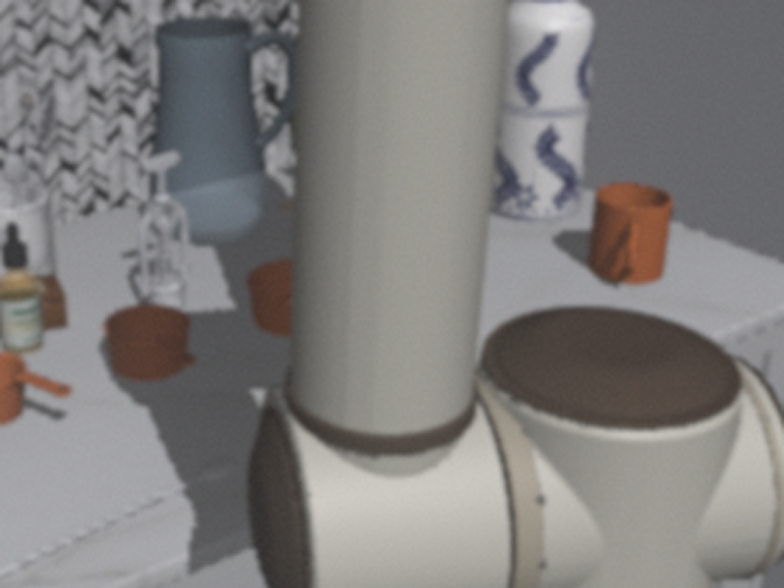

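Emit:
apply_moves --targets '[0,0,0,0,0,0,0.4,0,0,0,0,0,0,0.4,0,0,0,0,0,0,0.4]'

```text
time: 4.25
ee_pos: [0.4511, -0.1924, 0.0328]
tcp_rot: [-180.0, 0.0, 13.2]
wrist_force: [-0.4, -0.7, 0.4]
opening: 0.0343
```

```bash
python3 - <<'E'
from h import *
c=camera("wrist"); save(c,"w4.png",(160,150,400,330),3.3)
print(bot.get_obs()['ee_pos'])
E
```

```text
[ 0.4510945  -0.19236552  0.03276994]
```

View pics/w4.png

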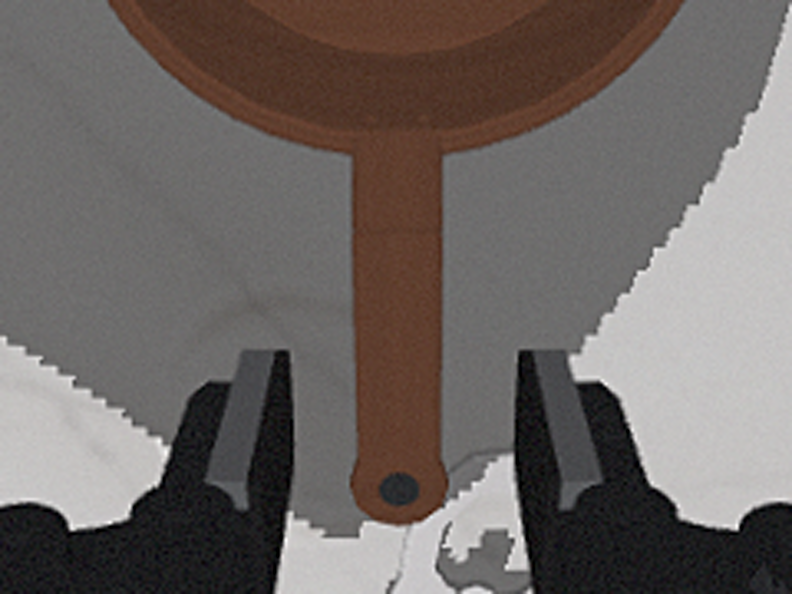

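Emit:
apply_moves --targets '[0,0,-0.3,0,0,0,0.4,0,0,-0.6,0,0,0,0.4,0,0,-0.6,0,0,0,0.4]'

```text
time: 4.6
ee_pos: [0.4501, -0.1919, 0.0128]
tcp_rot: [-179.9, 0.1, 13.2]
wrist_force: [-0.5, -0.4, 0.1]
opening: 0.0343
```

```bash
python3 - <<'E'
from h import *
c=camera("wrist"); save(c,"w5.png",(160,150,400,330),3.3)
print(bot.get_obs()['ee_pos'])
E
```

```text
[ 0.45039107 -0.19205957  0.01363115]
```

View pics/w5.png

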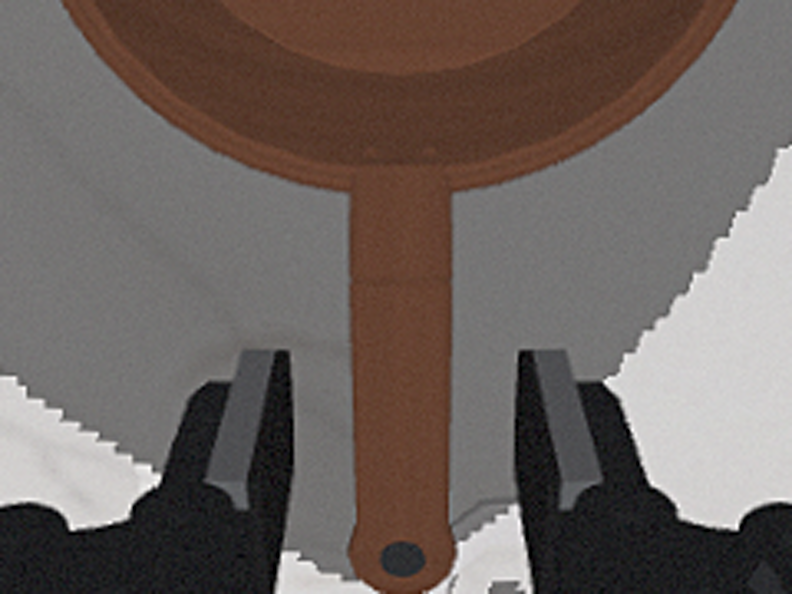

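Emit:
apply_moves --targets '[0,0,-0.2,0,0,0,0,0,0,-0.2,0,0,0,0,0,0,-0.2,0,0,0,0,0,0,-0.2,0,0,0,0]'

```text
time: 5.05
ee_pos: [0.4512, -0.1924, 0.0089]
tcp_rot: [180.0, -0.0, 13.2]
wrist_force: [0.3, 0.7, -0.0]
opening: 0.012
```

```bash
python3 - <<'E'
from h import *
c=camera("wrist"); save(c,"w6.png")
print(bot.get_obs()['ee_pos'],bot.get_obs()['wrist_force'],bot.get_obs()['opening'])
E
```

```text
[ 0.45117068 -0.19238894  0.0088967 ] [-1.25235737  1.29328376 -0.47962699] 0.012269680443110617
```

View pics/w6.png

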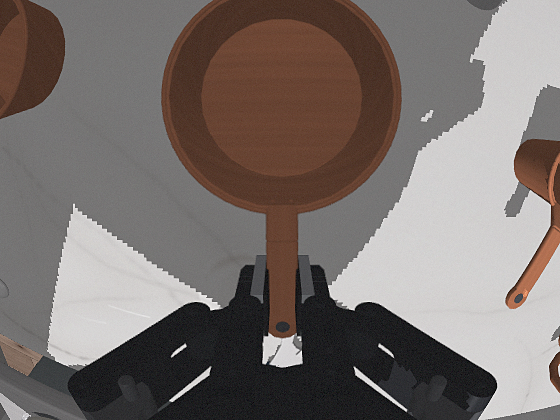

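Emit:
apply_moves --targets '[0,0,0.5,0,0,0,0,0,0,1,0,0,0,0,0,0,2,0,0,0,0,0,0,4,0,0,0,0,0,0,4,0,0,0,0]' --newtons 80

```text
time: 5.6
ee_pos: [0.4532, -0.1933, 0.1359]
tcp_rot: [179.7, -0.4, 13.2]
wrist_force: [0.1, 0.4, -1.0]
opening: 0.0117
```

```bash
python3 - <<'E'
from h import *
c=camera("wrist"); save(c,"w7.png")
o=bot.get_obs();print(o['ee_pos'],o['wrist_force'],o['opening'],o['tcp_rot'])
e=o['ee_pos']
ign=np.zeros((420,560),bool); ign[250:]=True
for dz in (-.035,-.015,-.0089,.005):
    p,f,t=fit(c,'large',[e[0]+.083,e[1]+.021,-2.92],True,win=41,S=1,ign=ign,z0=e[2]+dz); print(dz,p.round(4),np.degrees(p[2]).round(1),f,t,(p[:2]-e[:2]).round(4))
E
```

```text
[ 0.45323187 -0.19328401  0.1351049 ] [ 0.54117431 -0.38217239 -0.39129552] 0.011071820401199155 [179.71730863  -0.38398079  13.17106689]
-0.035 [ 0.5249 -0.174  -2.8865] -165.4 12072.453302575932 36545.0 [0.0716 0.0193]
-0.015 [ 0.5328 -0.1705 -2.8616] -164.0 9372.51595540177 36545.0 [0.0796 0.0228]
-0.0089 [ 0.5347 -0.1725 -2.9004] -166.2 7781.985513264129 36545.0 [0.0814 0.0207]
0.005 [ 0.5401 -0.1714 -2.8992] -166.1 11084.918277585544 36712.0 [0.0869 0.0219]
```

View pics/w7.png

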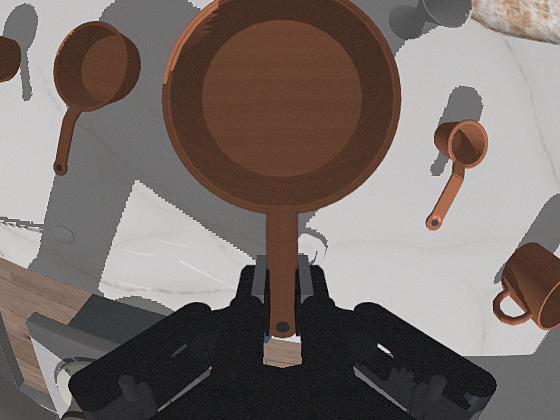

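Emit:
apply_moves --targets '[-1,1.4,0.5,0,0,1.4,0,-1,2.9,0.5,0,0,2.8,0,-1,4.3,0.5,0,0,4.2,0,-1,5.7,0.5,0,0,5.5,0,-1,7,0.5,0,0,6.4,0]'

```text
time: 6.15
ee_pos: [0.4206, 0.0193, 0.1439]
tcp_rot: [180.0, -0.0, 51.9]
wrist_force: [0.9, 0.2, -1.6]
opening: 0.0112
```

```bash
python3 - <<'E'
from h import *
print(bot.get_obs()['q'].round(1))
ct=camera("top"); cs=camera("scene"); cw=camera("wrist")
save(cw,"w8.png")
# coaster fit: square 92, z=.008 top, dark mask
def fitc(c,p0,fish=False):
    g=cv2.cvtColor(c["img"],cv2.COLOR_RGB2GRAY).astype(float)
    def poly(v): 
        x,y,a=v; q=np.array([[-46,-46],[46,-46],[46,46],[-46,46]])/1000; R=np.array([[np.cos(a),-np.sin(a)],[np.sin(a),np.cos(a)]])
        q=q@R.T+[x,y]; return np.r_[np.c_[q,np.full(4,.008)],np.c_[q,np.zeros(4)]]
    def dr(v,S=4):
        m=np.zeros((420*S,560*S),np.uint8); u=(proj(c,poly(v),fish)+.5)*S-.5
        cv2.fillConvexPoly(m,np.round(cv2.convexHull(u.astype(np.float32))*16).astype(np.int32),255,cv2.LINE_AA,4)
        return cv2.resize(m,(560,420),interpolation=cv2.INTER_AREA)/255.
    w=cv2.dilate((dr(p0)>0).astype(np.uint8),np.ones((11,11)))>0
    def cost(v):
        d=dr(np.array(p0)+v*[.01,.01,.1])[w]; X=np.c_[d,np.ones_like(d)]
        s=np.linalg.lstsq(X,g[w],rcond=None); return s[1][0]
    b=minimize(cost,np.zeros(3),method='Nelder-Mead',options=dict(initial_simplex=np.r_[[np.zeros(3)],np.eye(3)],xatol=.01,fatol=1))
    return np.array(p0)+b.x*[.01,.01,.1],b.fun/w.sum()
for c,f in((ct,0),(cs,0)): print(fitc(c,[.536,.340,.07],f))
for n,p0 in [('medium',[.538,.002,2.99]),('small',[.54,.1626,-2.815]),('tiny',[.545,-.348,2.95])]:
    for c in (ct,cs):
        p,f,t=fit(c,n,p0,False); print(n,p.round(4),np.degrees(p[2]).round(1),round(f),t)
save(cs,"s8.png",(60,150,360,350),2.6); 
E
```

```text
[  2.6 -13.5 -13.9  89.5  -0.  130.7]
(array([0.53826848, 0.34256793, 0.09775989]), np.float64(24.550399558658857))
(array([0.5382866 , 0.3419711 , 0.09477364]), np.float64(87.7372655177369))
medium [ 0.6569 -0.1191  3.3233] 190.4 20 20.0
medium [ 0.5439 -0.0047  2.8652] 164.2 565 629.0
small [ 0.5327  0.1498 -2.4755] -141.8 305 618.0
small [ 0.5459  0.1545 -2.9789] -170.7 205 416.0
tiny [ 0.546  -0.3491  2.9273] 167.7 58 144.0
tiny [ 0.6229 -0.4004  2.4031] 137.7 168 18.0
```

View pics/w8.png

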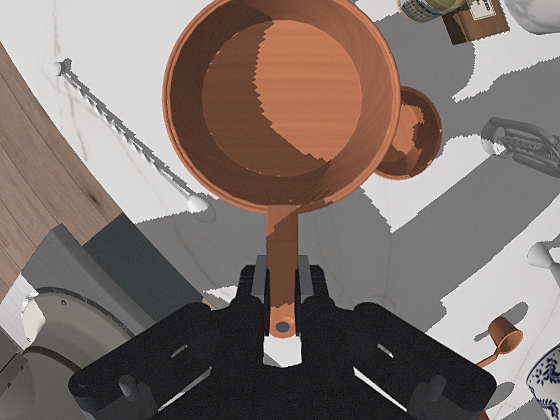

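View pics/s8.png

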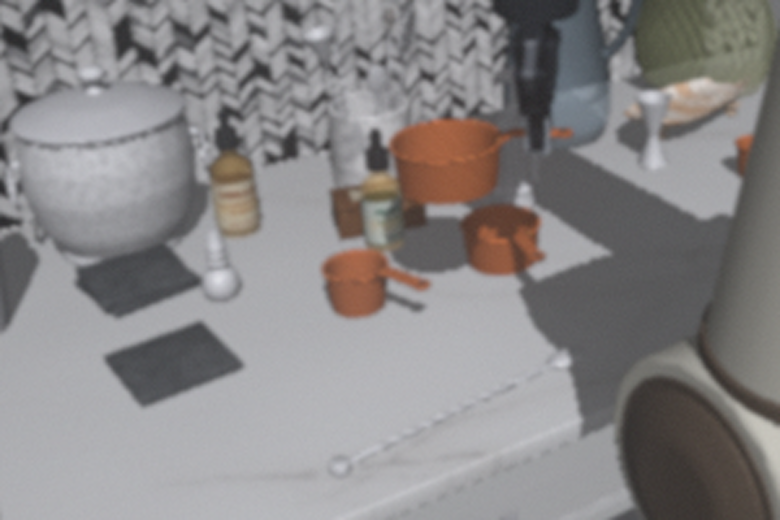

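Emit:
apply_moves --targets '[0.8,1.6,0,0,0,1.3,0,1.6,3.2,0,0,0,2.6,0,2.4,4.8,0,0,0,3.9,0,3.2,6.4,0,0,0,5.2,0,3.95,7.9,0,0,0,6.35,0]'

```text
time: 6.8
ee_pos: [0.5341, 0.242, 0.1436]
tcp_rot: [180.0, 0.0, 89.9]
wrist_force: [1.4, -0.7, -0.8]
opening: 0.0114
```

Emit:
apply_moves --targets '[0,0,-0.5,0,0,0,0,0,0,-1.5,0,0,0,0,0,0,-2.5,0,0,0,0,0,0,-3,0,0,0,0,0,0,-3,0,0,0,0]'

```text
time: 7.3
ee_pos: [0.532, 0.2398, 0.0515]
tcp_rot: [-179.8, 0.1, 89.6]
wrist_force: [-0.4, -0.1, -0.9]
opening: 0.0114
```

```bash
python3 - <<'E'
from h import *
o=bot.get_obs();print(o['q'].round(1),o['ee_pos'],o['tcp_rot'],o['wrist_force'])
c=camera("scene"); save(c,"s9.png",(60,150,360,350),2.6)
c=camera("wrist"); save(c,"w9.png"); e=o['ee_pos']
ign=np.zeros((420,560),bool); ign[250:]=True
p,f,t=fit(c,'large',[e[0],e[1]+.085,-1.57],True,win=41,S=1,ign=ign,z0=e[2]-.0089);print(p.round(4),np.degrees(p[2]),f,t)
E
```

```text
[ 24.3   9.5  -1.7  79.   -0.  114.7] [0.53197321 0.23977681 0.05152164] [-1.79792953e+02  1.05158091e-01  8.95852433e+01] [-0.42379253 -0.14344581 -0.93555119]
[ 0.5338  0.3244 -1.5776] -90.39060839180625 5868.883321799308 38738.0
```

View pics/s9.png

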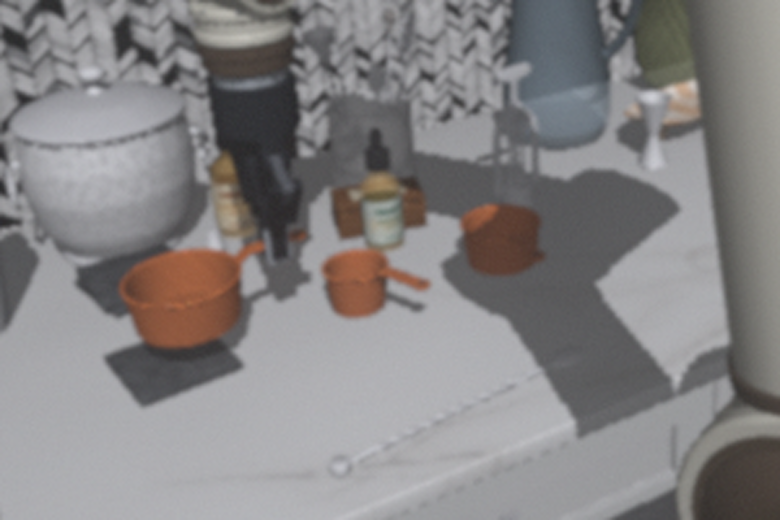

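View pics/w9.png

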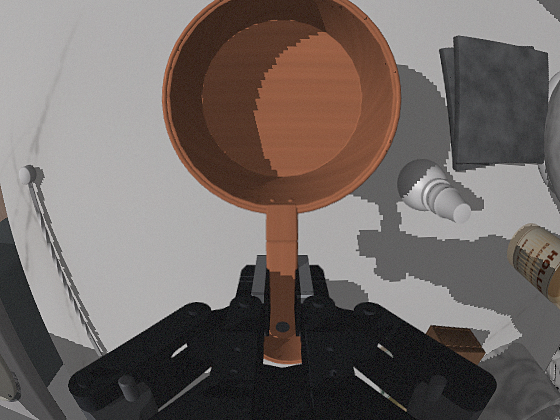

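Emit:
apply_moves --targets '[0.15,0.58,0,0,0,0,0,0.15,0.58,-0.3,0,0,0,0,0.15,0.58,-0.7,0,0,0,0,0.15,0.58,-0.9,0,0,0,0,0.15,0.58,-0.9,0,0,0,0]'

```text
time: 7.9
ee_pos: [0.5366, 0.2578, 0.0255]
tcp_rot: [-179.9, 0.1, 89.7]
wrist_force: [-0.1, -0.3, -1.0]
opening: 0.0113
```

```bash
python3 - <<'E'
from h import *
o=bot.get_obs();print(o['ee_pos'],o['tcp_rot'],o['wrist_force'])
c=camera("scene"); save(c,"s10.png",(60,200,260,350),4)
c=camera("wrist"); e=o['ee_pos']
ign=np.zeros((420,560),bool); ign[250:]=True
p,f,t=fit(c,'large',[e[0],e[1]+.085,-1.57],True,win=41,S=1,ign=ign,z0=e[2]-.0089);print(p.round(4),np.degrees(p[2]),f,t)
E
```

```text
[0.53662356 0.257837   0.02547287] [-1.79890853e+02  5.88642697e-02  8.96539175e+01] [-0.06848864 -0.31735277 -0.98208408]
[ 0.5377  0.3426 -1.5728] -90.1130510303377 5530.603137254902 38588.0
```

View pics/s10.png

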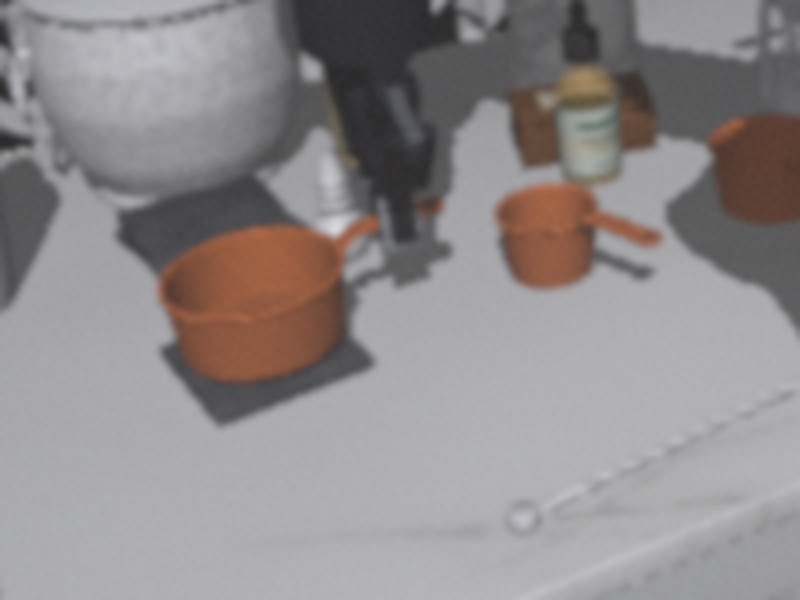

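Emit:
apply_moves --targets '[0,0,-0.15,0,0,0,0,0,0,-0.27,0,0,0,0,0,0,-0.27,0,0,0,0,0,0,-0.27,0,0,0,0]'

```text
time: 8.4
ee_pos: [0.5374, 0.2586, 0.0186]
tcp_rot: [-180.0, 0.0, 89.7]
wrist_force: [0.1, 1.1, -1.3]
opening: 0.011
```

Emit:
apply_moves --targets '[0,0,-0.08,0,0,0,0,0,0,-0.08,0,0,0,0,0,0,-0.08,0,0,0,0.35,0,0,-0.08,0,0,0,0.35,0,0,-0.08,0,0,0,0.35]'

```text
time: 8.9
ee_pos: [0.5375, 0.2587, 0.0164]
tcp_rot: [180.0, -0.0, 89.7]
wrist_force: [-0.0, 0.2, -0.0]
opening: 0.0302
```

```bash
python3 - <<'E'
from h import *
o=bot.get_obs();print(o['ee_pos'],o['tcp_rot'],o['wrist_force'])
c=camera("wrist"); e=o['ee_pos']; save(c,"w11.png")
ign=np.zeros((420,560),bool); ign[250:]=True
p,f,t=fit(c,'large',[e[0],e[1]+.085,-1.57],True,win=41,S=1,ign=ign,z0=.008);print(p.round(4),np.degrees(p[2]),f,t)
E
```

```text
[0.53745299 0.25867883 0.0163686 ] [ 1.79995896e+02 -3.80915596e-03  8.96723220e+01] [-0.04487341  0.20444654 -0.00610958]
[ 0.5383  0.3436 -1.5778] -90.39880222111208 5399.753387158786 39161.0
```

View pics/w11.png

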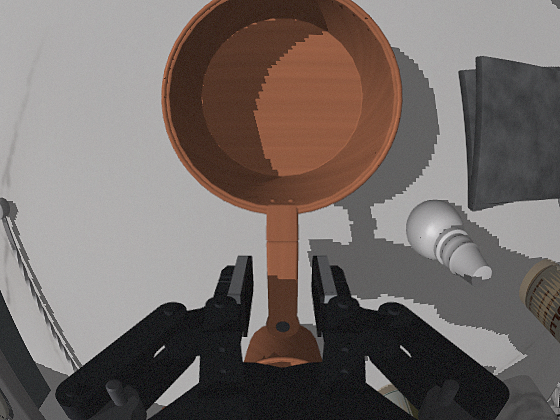

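Emit:
apply_moves --targets '[0,0,1.6,0,0,0,0.35,0,0,3.2,0,0,0,0.35,0,0,5,0,0,0,0.5,-1,-1.5,5.5,0,0,1,0.5,-1.5,-3,6,0,0,2.2,0.5]'

```text
time: 9.45
ee_pos: [0.4945, 0.1751, 0.1959]
tcp_rot: [179.9, -0.0, 103.3]
wrist_force: [-0.1, -1.4, -0.5]
opening: 0.043
```

Emit:
apply_moves --targets '[-0.6,-1,0,0,0,1.2,0.5,-1.2,-2,0,0,0,2.5,0.5,-1.8,-3,0,0,0,3.8,0.5,-2.4,-4,0,0,0,4.5,0.5,-2.4,-4,0,0,0,4.5,0.5]'

```text
time: 9.95
ee_pos: [0.4212, 0.0525, 0.1951]
tcp_rot: [180.0, 0.1, 129.9]
wrist_force: [1.6, 0.5, -0.0]
opening: 0.0427
```

```bash
python3 - <<'E'
from h import *
o=bot.get_obs();print(o['ee_pos'],o['tcp_rot'],o['q'].round(1))
cw=camera("wrist"); save(cw,"w12.png"); ct=camera("top"); cs=camera("scene"); save(ct,"t12.png",(140,140,450,270),2.58)
for n,p0,z0 in [('medium',[.538,.002,2.99],0),('small',[.54,.1626,-2.815],0),('large',[.538,.3436,-1.577],.008)]:
    for c,f in ((cw,True),(ct,False),(cs,False)):
        p,r,t=fit(c,n,p0,f,S=2 if f else 4,z0=z0,win=21 if f else 9); print(n,p.round(4),np.degrees(p[2]).round(1),round(r),t)
E
```

```text
[0.42121745 0.05248917 0.19505315] [1.79963635e+02 6.01611693e-02 1.29869395e+02] [  7.1 -12.3  -7.3  95.   -0.   57.3]
medium [0.5381 0.0033 2.9779] 170.6 1606 2958.0
medium [0.5603 0.1181 0.6476] 37.1 0 0.0
medium [ 0.5436 -0.0052  2.8592] 163.8 171 519.0
small [ 0.5394  0.1646 -2.7994] -160.4 351 3005.0
small [ 0.5398  0.1627 -2.8174] -161.4 90 241.0
small [ 0.5462  0.1548 -2.9813] -170.8 202 413.0
large [ 0.5394  0.3456 -1.5785] -90.4 833 4872.0
large [ 0.5409  0.3426 -1.6087] -92.2 116 666.0
large [ 0.5439  0.34   -1.6718] -95.8 294 1257.0
```

View pics/w12.png

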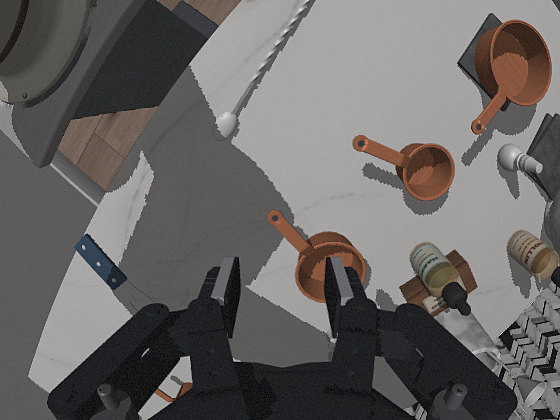

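View pics/t12.png

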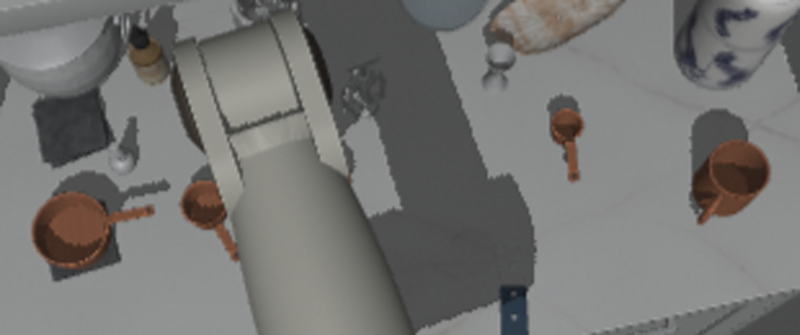

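Emit:
apply_moves --targets '[0.3,-0.3,0,0,0,1.4,0.5,0.6,-0.5,-0.5,0,0,2.8,0.5,0.9,-0.8,-1.5,0,0,4.2,0.5,1.2,-1.1,-2.5,0,0,5.6,0.5,1.43,-1.26,-3,0,0,6.85,0.5]'

```text
time: 10.6
ee_pos: [0.4655, 0.0174, 0.1012]
tcp_rot: [-180.0, -0.2, 171.3]
wrist_force: [-0.9, -0.5, 0.9]
opening: 0.0424
```

```bash
python3 - <<'E'
from h import *
o=bot.get_obs();print(o['ee_pos'],o['tcp_rot'],o['q'].round(1))
cw=camera("wrist"); save(cw,"w13.png")
E
```

```text
[0.46549012 0.01735384 0.10121925] [-179.96913968   -0.18294115  171.32571318] [  2.1  -7.2 -13.2  84.1   0.   10.8]
```

View pics/w13.png

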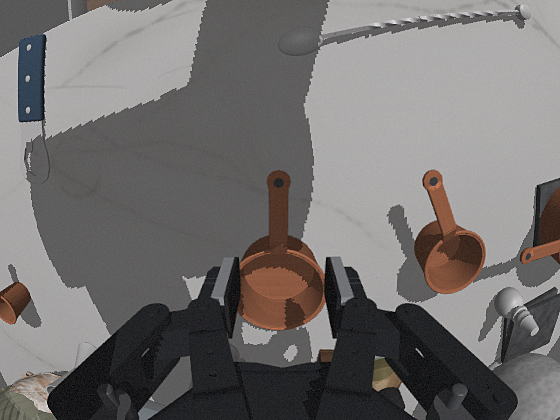

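Emit:
apply_moves --targets '[-0.05,-0.08,-1.5,0,0,0,0.5,-0.05,-0.08,-2.5,0,0,0,0.5,-0.05,-0.08,-3.0,0,0,0,0.5,-0.05,-0.08,-3.0,0,0,0,0.5]'

```text
time: 11.05
ee_pos: [0.4629, 0.0153, 0.0123]
tcp_rot: [-180.0, -0.2, 170.9]
wrist_force: [0.3, 1.2, 0.4]
opening: 0.0428
```

```bash
python3 - <<'E'
from h import *
o=bot.get_obs();print(o['ee_pos'],o['tcp_rot'],o['q'].round(1))
cw=camera("wrist"); save(cw,"w14.png")
E
```

```text
[0.46290349 0.01531984 0.01229722] [-179.96473581   -0.21814375  170.86842534] [  1.9  -6.  -22.   74.2   0.   11. ]
```

View pics/w14.png

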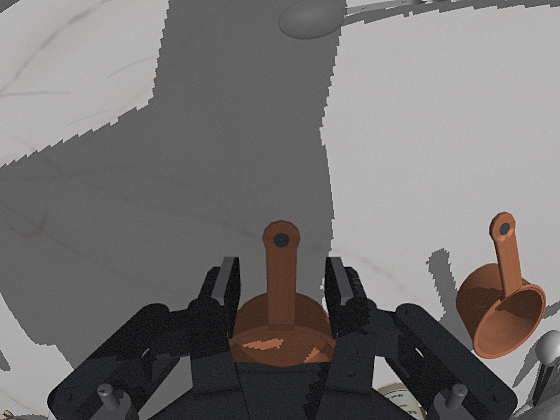

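Emit:
apply_moves --targets '[0,0,-0.1,0,0,0,0,0,0,-0.1,0,0,0,0,0,0,-0.1,0,0,0,0,0,0,-0.1,0,0,0,0,0,0,-0.1,0,0,0,0]'

```text
time: 11.6
ee_pos: [0.4644, 0.0147, 0.012]
tcp_rot: [180.0, 0.0, 171.0]
wrist_force: [-2.4, 2.0, 6.4]
opening: 0.011
```

```bash
python3 - <<'E'
from h import *
o=bot.get_obs();print(o['ee_pos'],o['tcp_rot'],o['opening'],o['wrist_force'])
cw=camera("wrist"); save(cw,"w15.png")
E
```

```text
[0.46440344 0.01471201 0.01196538] [1.79969947e+02 4.95079301e-02 1.70965215e+02] 0.01095539397117883 [-2.43909935  2.04970616  6.41115254]
```

View pics/w15.png

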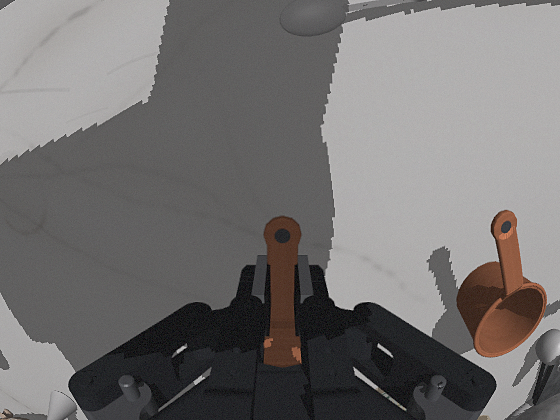

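Emit:
apply_moves --targets '[0,0,0.5,0,0,0,0,0,0,1.5,0,0,0,0,0,0.2,3,0,0,0.5,0,-0.4,1.5,4.5,0,0,1.8,0,-0.6,3,4.6,0,0,3.2,0]'

```text
time: 12.15
ee_pos: [0.448, 0.1008, 0.1527]
tcp_rot: [-180.0, 0.3, -169.7]
wrist_force: [0.7, 0.8, -1.1]
opening: 0.0115
```

```bash
python3 - <<'E'
from h import *
o=bot.get_obs();print(o['ee_pos'],o['tcp_rot'],o['opening'],o['wrist_force'])
cw=camera("scene"); save(cw,"s16.png",(60,150,360,350),2.6)
E
```

```text
[0.44800319 0.10080844 0.15274836] [-179.98157292    0.32988259 -169.73541161] 0.011482154239075127 [ 0.65756891  0.77890412 -1.10566908]
```

View pics/s16.png

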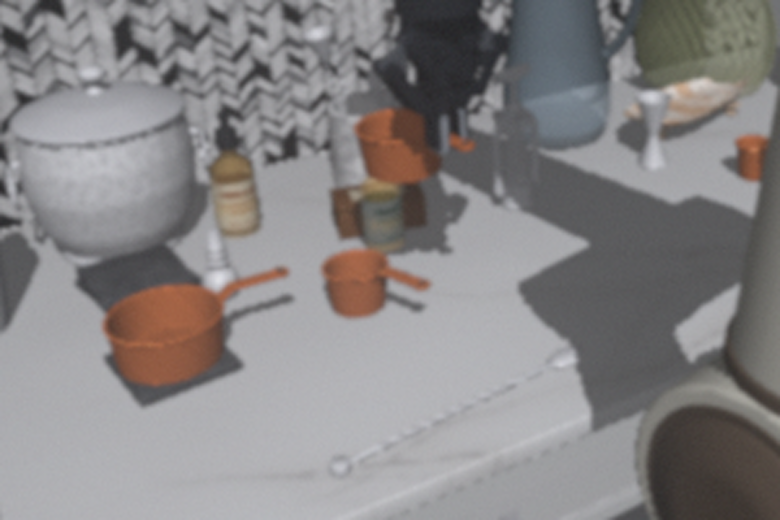

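Emit:
apply_moves --targets '[0.2,1.4,0,0,0,1.1,0,0.5,2.8,0,0,0,2.2,0,0.8,4.2,0,0,0,3.3,0,1,5.5,0,0,0,4.3,0,1.13,6.5,0,0,0,4.95,0]'

```text
time: 12.7
ee_pos: [0.4805, 0.2982, 0.1478]
tcp_rot: [180.0, -0.0, -139.9]
wrist_force: [-0.2, -0.3, -0.6]
opening: 0.0111
```

Emit:
apply_moves --targets '[0,0,-0.3,0,0,0,0,0,0,-0.6,0,0,0,0,0,0,-0.6,0,0,0,0]'

```text
time: 13.0
ee_pos: [0.4798, 0.2949, 0.1285]
tcp_rot: [180.0, -0.2, -140.2]
wrist_force: [0.5, -1.1, -0.7]
opening: 0.0108
```

```bash
python3 - <<'E'
from h import *
o=bot.get_obs();print(o['ee_pos'],o['tcp_rot'],o['opening'],o['wrist_force'],o['torque'])
cw=camera("scene"); save(cw,"s17.png",(60,180,260,330),4)
cw=camera("wrist"); save(cw,"w17.png")
cw=camera("top"); save(cw,"t17.png",(140,140,340,270),4)
E
```

```text
[0.47981288 0.2948561  0.1285443 ] [ 1.79989776e+02 -1.70042484e-01 -1.40202033e+02] 0.010802945262755376 [ 0.48770364 -1.06374239 -0.74974873] [-0.03632766  0.00515456  0.00401117]
```

View pics/s17.png

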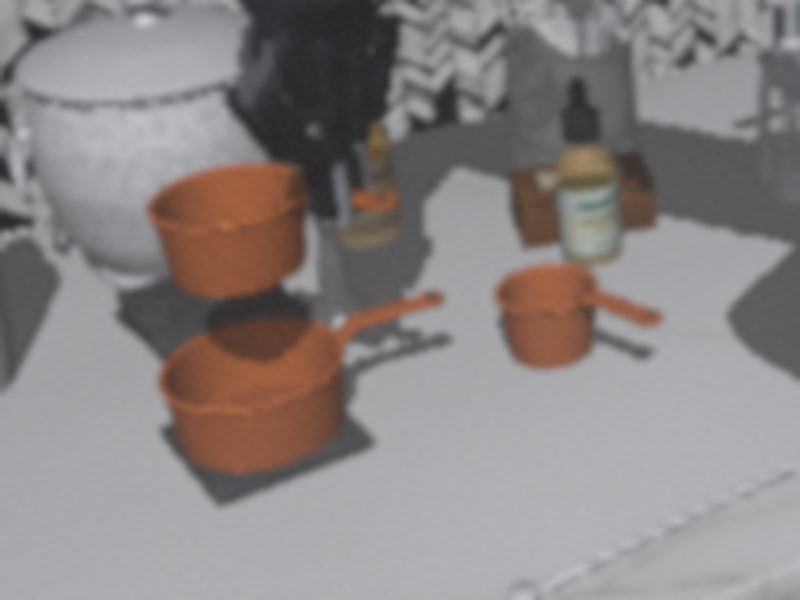

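View pics/w17.png

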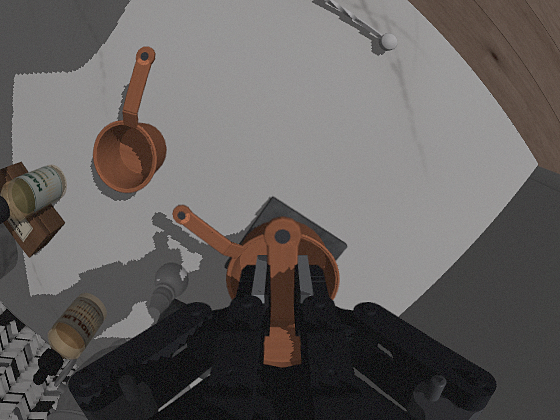

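View pics/t17.png

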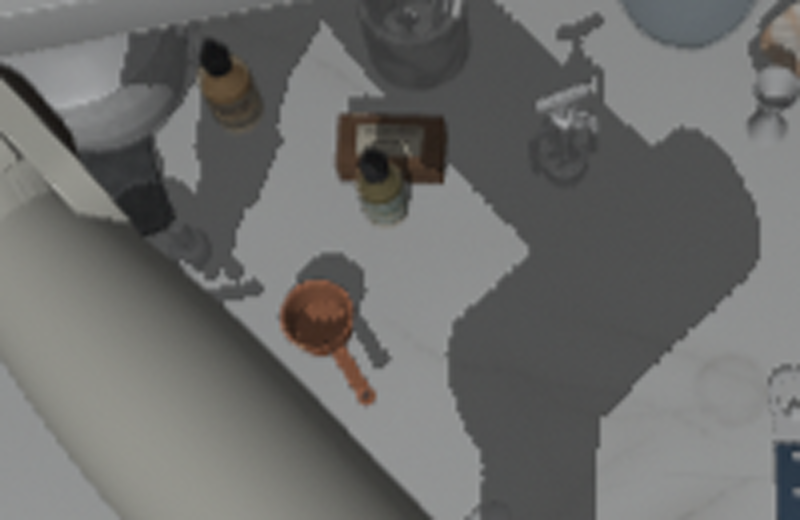

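```bash
cat >> h.py <<'E'
def overlay(c,items,fish,name,box,scale):
    im=cv2.resize(c["img"][box[1]:box[3],box[0]:box[2],::-1],None,fx=scale,fy=scale,interpolation=cv2.INTER_CUBIC)
    for n,p,z0 in items:
        for q in polys(n,*p,z0=z0):
            u=(proj(c,q,fish)-[box[0],box[1]]+.5)*scale-.5
            cv2.polylines(im,[np.round(cv2.convexHull(u.astype(np.float32))*16).astype(np.int32)],True,(0,255,0),1,cv2.LINE_AA,4)
    cv2.imwrite("pics/"+name,im)
E
python3 - <<'E'
from h import *
o=bot.get_obs(); e=o['ee_pos']; yaw=np.radians(o['tcp_rot'][2])
p=[e[0]-.074*np.cos(yaw),e[1]-.074*np.sin(yaw),yaw]; print(p,e)
c=camera("scene"); overlay(c,[('medium',p,e[2]-.012),('large',[.539,.344,-1.577],.008),('small',[.5396,.1635,-2.81],0)],False,"s18.png",(80,190,240,310),5)
E
```

```text
[np.float64(0.5375264656651196), np.float64(0.3424644783221012), np.float64(-2.4472510095470197)] [0.48065931 0.29511338 0.13077527]
```

View pics/s18.png

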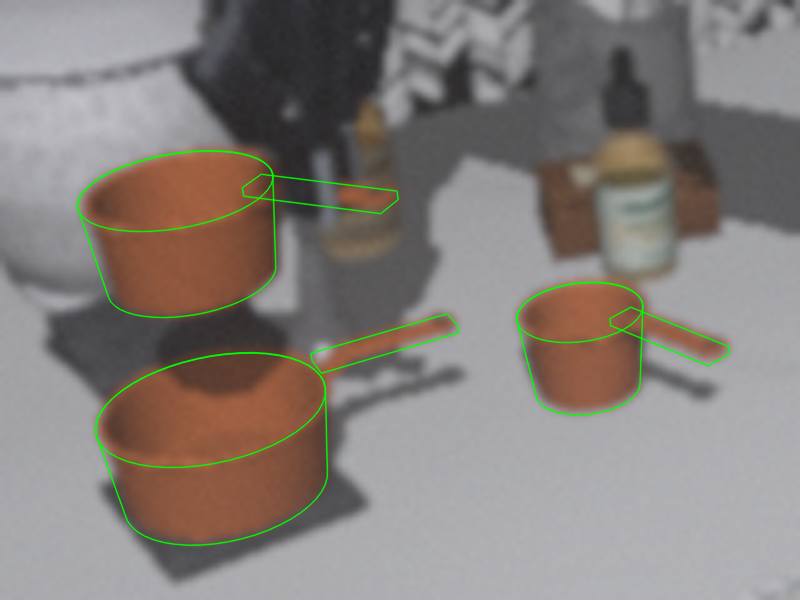

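Emit:
apply_moves --targets '[0.05,0.05,-1,0,0,0,0,0.05,0.05,-1.9,0,0,0,0,0.05,0.05,-2.6,0,0,0,0,0.05,0.05,-3.1,0,0,0,0,0.05,0.05,-3.1,0,0,0,0]'

```text
time: 13.7
ee_pos: [0.4812, 0.2966, 0.0358]
tcp_rot: [180.0, -0.2, -140.2]
wrist_force: [0.7, 0.4, -0.9]
opening: 0.0109
```

```bash
python3 - <<'E'
from h import *
o=bot.get_obs(); e=o['ee_pos']; yaw=np.radians(o['tcp_rot'][2])
p=[e[0]-.074*np.cos(yaw),e[1]-.074*np.sin(yaw),yaw]; print(p,e,o['tcp_rot'],o['wrist_force'])
c=camera("scene"); overlay(c,[('medium',p,e[2]-.012),('large',[.539,.344,-1.577],.008)],False,"s19.png",(80,220,200,310),6)
E
```

```text
[np.float64(0.5380578686625347), np.float64(0.3440447745818874), np.float64(-2.4462974754204034)] [0.48123589 0.29663948 0.03580926] [ 1.79977883e+02 -1.51636707e-01 -1.40162521e+02] [ 0.68675904  0.38453474 -0.85137535]
```

View pics/s19.png

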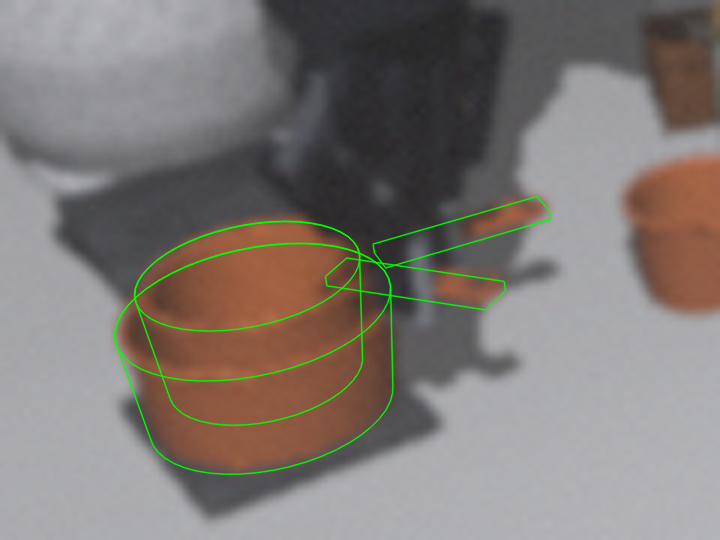

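Emit:
apply_moves --targets '[0,0,-0.2,0,0,0,0,0,0,-0.38,0,0,0,0,0,0,-0.38,0,0,0,0,0,0,-0.38,0,0,0,0]'

```text
time: 14.15
ee_pos: [0.4822, 0.2976, 0.0264]
tcp_rot: [-180.0, 0.0, -140.1]
wrist_force: [-0.5, -0.1, 0.8]
opening: 0.0112
```

Emit:
apply_moves --targets '[0,0,-0.08,0,0,0,0,0,0,-0.08,0,0,0,0,0,0,-0.08,0,0,0,0.3,0,0,-0.08,0,0,0,0.3,0,0,-0.08,0,0,0,0.3]'

```text
time: 14.65
ee_pos: [0.4821, 0.2975, 0.0236]
tcp_rot: [-180.0, -0.0, -140.1]
wrist_force: [0.4, 0.8, -0.9]
opening: 0.0255
```

```bash
python3 - <<'E'
from h import *
o=bot.get_obs(); print(o['ee_pos'],o['wrist_force'])
c=camera("scene"); overlay(c,[('medium',[.539,.344,-2.443],.013),('large',[.539,.344,-1.577],.008)],False,"s20.png",(80,220,200,310),6)
c=camera("wrist"); save(c,"w20.png")
E
```

```text
[0.48206248 0.29752774 0.02355415] [ 0.42852685  0.80679845 -0.90785207]
```

View pics/s20.png

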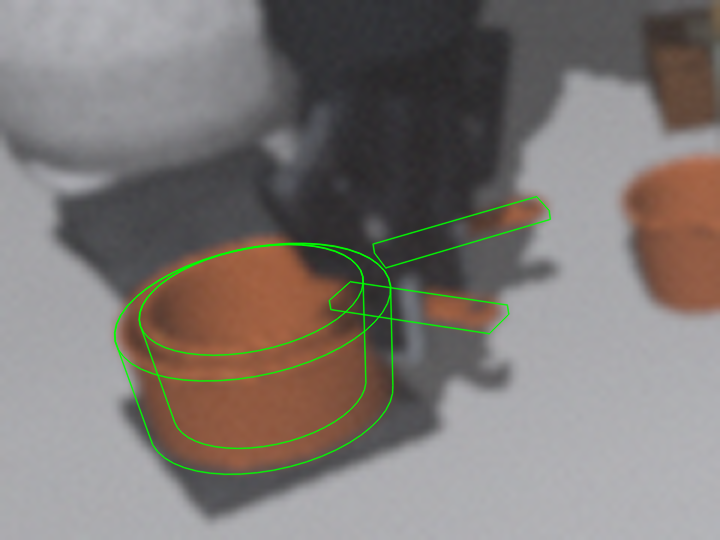

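View pics/w20.png

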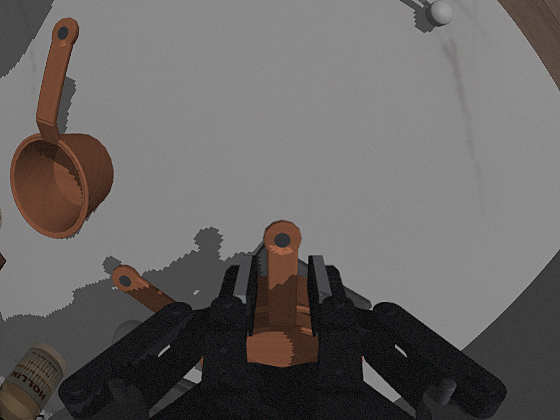

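Emit:
apply_moves --targets '[0,0,1.6,0,0,0,0.3,0,0,3.2,0,0,0,0.3,0,0,4.5,0,0,0,0.5,0,-1.5,4.7,0,0,-1,0.5,0,-3,4.7,0,0,-2,0.5]'

```text
time: 15.25
ee_pos: [0.4827, 0.2076, 0.1665]
tcp_rot: [-180.0, 0.2, -152.2]
wrist_force: [1.4, -0.6, 0.2]
opening: 0.0425
```

Emit:
apply_moves --targets '[-0.13,-1.5,-0.8,0,0,-1,0.5,-0.13,-2.18,-1.7,0,0,-1.45,0.5,-0.13,-2.18,-1.7,0,0,-1.45,0.5]'

```text
time: 15.55
ee_pos: [0.4764, 0.1393, 0.1104]
tcp_rot: [-180.0, -0.3, -161.1]
wrist_force: [-0.5, 0.1, 0.3]
opening: 0.0425
```

```bash
python3 - <<'E'
from h import *
o=bot.get_obs(); print(o['ee_pos'],o['tcp_rot'],o['wrist_force'],o['q'].round(1))
c=camera("wrist"); save(c,"w21.png"); overlay(c,[('small',[.5396,.1635,-2.806],0)],True,"w21o.png",(140,120,440,330),2.6)
c=camera("scene"); overlay(c,[('medium',[.539,.344,-2.443],.013),('large',[.539,.344,-1.577],.008)],False,"s21.png",(80,220,200,310),6)
E
```

```text
[0.47639029 0.13931276 0.11041497] [-179.99103794   -0.27971403 -161.07811203] [-0.51930537  0.06719209  0.30422768] [16.3 -2.9 -8.3 84.9 -0.  -2.6]
```

View pics/w21o.png

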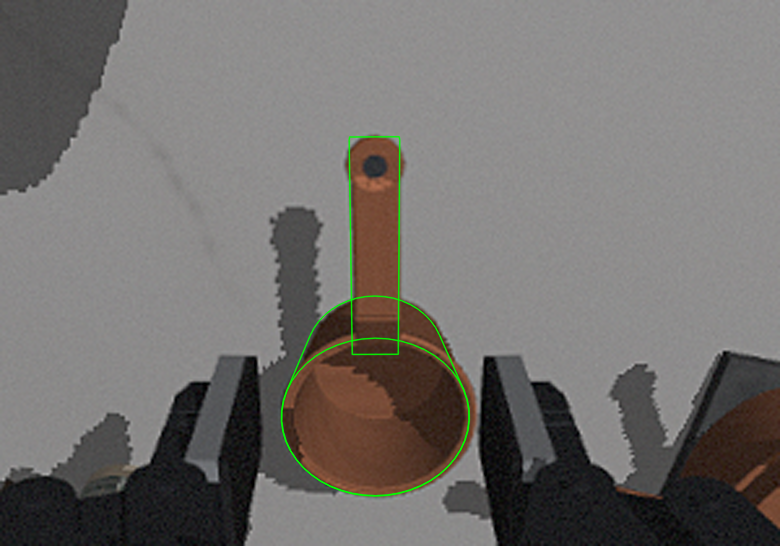

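View pics/s21.png

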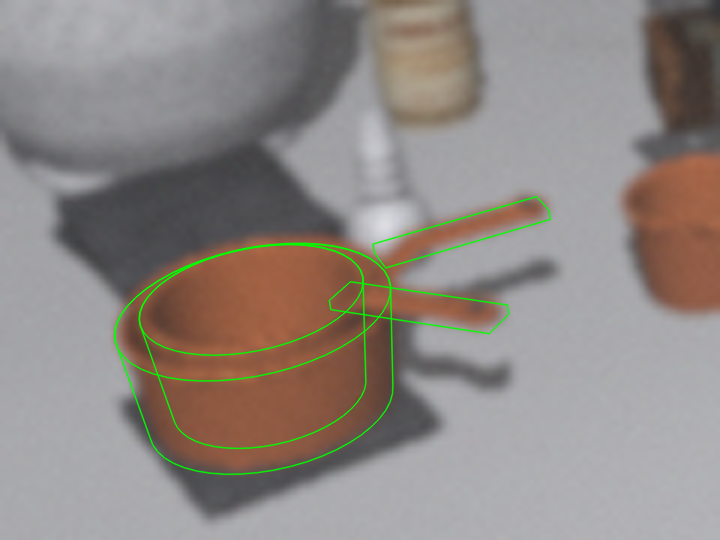

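Emit:
apply_moves --targets '[0.04,0.1,-1.3,0,0,0,0.5,0.04,0.1,-2.4,0,0,0,0.5,0.04,0.1,-3.3,0,0,0,0.5,0.04,0.1,-3.3,0,0,0,0.5,0.04,0.1,-3.3,0,0,0,0.5]'

```text
time: 16.15
ee_pos: [0.4799, 0.1461, 0.016]
tcp_rot: [180.0, 0.0, -160.7]
wrist_force: [0.5, 0.0, 0.7]
opening: 0.0427
```

Emit:
apply_moves --targets '[0,0,0,0,0,0,0,0,0,0,0,0,0,0,0,0,0,0,0,0,0,0,0,0,0,0,0,0]'

```text
time: 16.55
ee_pos: [0.48, 0.1454, 0.0162]
tcp_rot: [180.0, 0.1, -160.8]
wrist_force: [-3.6, 0.3, 7.2]
opening: 0.0108
```

```bash
python3 - <<'E'
from h import *
o=bot.get_obs(); print(o['ee_pos'],o['tcp_rot'],o['wrist_force'],o['opening'])
c=camera("wrist"); save(c,"w22.png")
E
```

```text
[0.47998443 0.14541513 0.01616964] [ 1.79989133e+02  1.10585934e-01 -1.60823789e+02] [-3.63671726  0.29117238  7.18031362] 0.010774796342926428
```

View pics/w22.png

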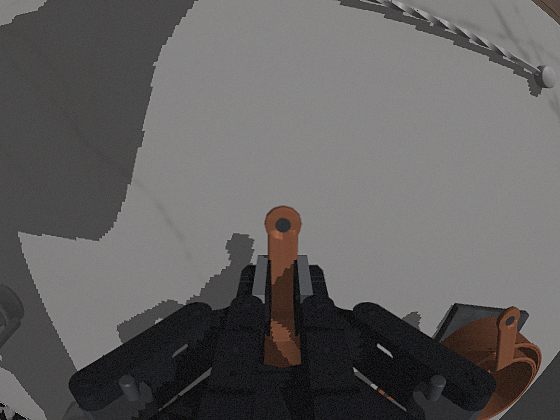

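Emit:
apply_moves --targets '[0,0,0.5,0,0,0,0,0,0,1.5,0,0,0,0,0,0,3,0,0,0,0,-0.5,1.2,4.2,0,0,-0.8,0,-0.5,2.6,4.2,0,0,-1.8,0]'

```text
time: 17.1
ee_pos: [0.4657, 0.2236, 0.1476]
tcp_rot: [179.9, 0.5, -172.0]
wrist_force: [2.1, 0.6, 0.5]
opening: 0.0106
```

Emit:
apply_moves --targets '[0,1.4,0,0,0,-1,0,0.2,2.8,0,0,0,-2,0,0.4,3.9,0,0,0,-2.8,0,0.41,4.38,-0.3,0,0,-3.07,0,0.41,4.38,-0.5,0,0,-3.07,0]'

```text
time: 17.6
ee_pos: [0.4765, 0.3563, 0.1257]
tcp_rot: [180.0, -0.0, 170.0]
wrist_force: [0.2, -2.0, -1.2]
opening: 0.0111
```

```bash
python3 - <<'E'
from h import *
o=bot.get_obs(); e=o['ee_pos']; yaw=np.radians(o['tcp_rot'][2]); print(e,o['tcp_rot'],o['wrist_force'],o['opening'])
p=[e[0]-.0626*np.cos(yaw),e[1]-.0626*np.sin(yaw),yaw];print(p)
c=camera("wrist"); save(c,"w23.png")
c=camera("scene"); overlay(c,[('small',p,e[2]-.0162),('medium',[.539,.344,-2.443],.013),('large',[.539,.344,-1.577],.008)],False,"s23.png",(80,190,240,310),5)
E
```

```text
[0.47646939 0.35633408 0.12568297] [ 1.79987806e+02 -5.83535295e-03  1.70042153e+02] [ 0.17831293 -2.04941777 -1.21438063] 0.011059267678812022
[np.float64(0.538126338812045), np.float64(0.34550905934443876), np.float64(2.9677954434768994)]
```

View pics/s23.png

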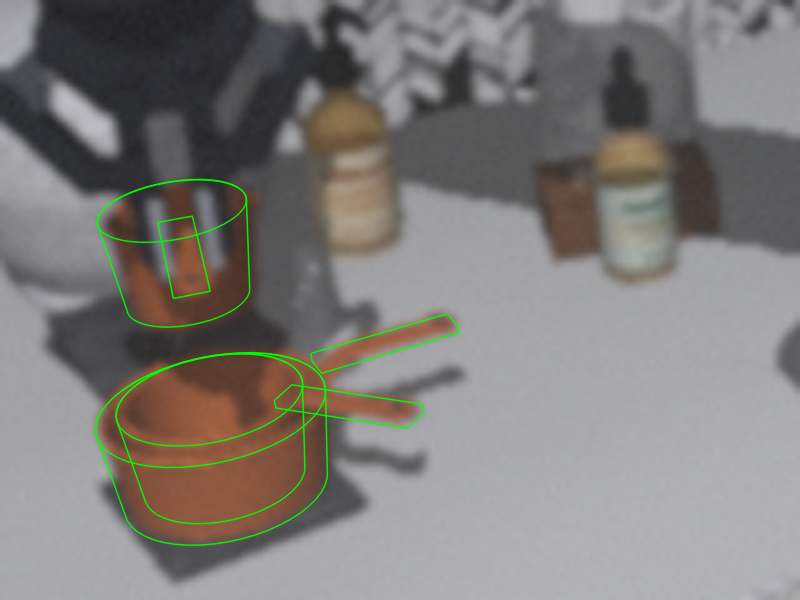

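View pics/w23.png

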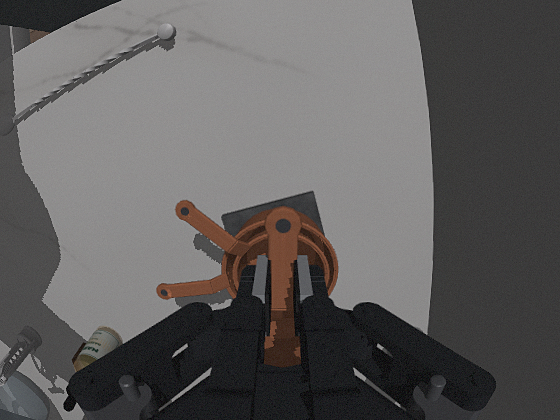

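Emit:
apply_moves --targets '[0.1,0.07,-0.8,0,0,0,0,0.1,0.07,-1.6,0,0,0,0,0.1,0.07,-2.3,0,0,0,0,0.1,0.07,-2.7,0,0,0,0,0.1,0.07,-2.7,0,0,0,0]'

```text
time: 18.2
ee_pos: [0.4792, 0.3553, 0.0438]
tcp_rot: [-179.9, -0.1, 169.9]
wrist_force: [1.1, 0.6, 0.1]
opening: 0.0103
```

```bash
python3 - <<'E'
from h import *
o=bot.get_obs(); e=o['ee_pos']; yaw=np.radians(o['tcp_rot'][2]); print(e,o['tcp_rot'],o['wrist_force'],o['opening'])
c=camera("wrist"); save(c,"w24.png",(160,150,400,330),3.3)
c=camera("scene"); overlay(c,[('small',[.5385,.3435,2.968],e[2]-.0162),('medium',[.539,.344,-2.443],.013),('large',[.539,.344,-1.577],.008)],False,"s24.png",(80,220,200,310),6)
E
```

```text
[0.47917627 0.35527811 0.0437612 ] [-1.79908260e+02 -7.80021148e-02  1.69915054e+02] [1.07106779 0.61773473 0.08759196] 0.010323511647940578
```

View pics/s24.png

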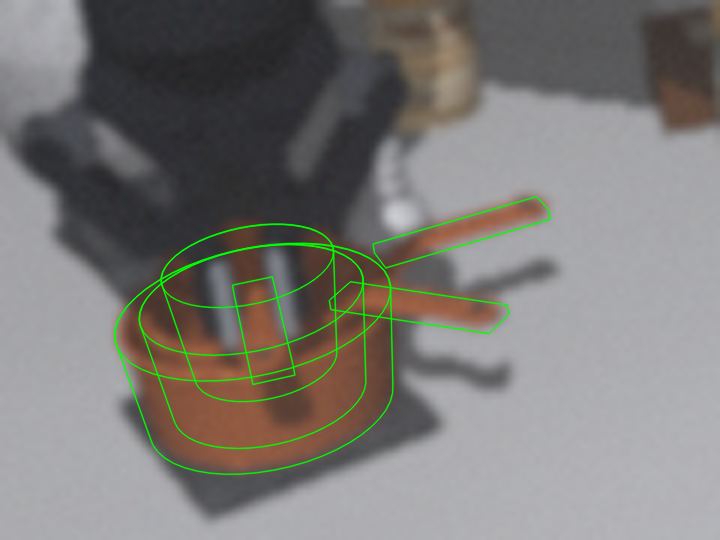

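View pics/w24.png

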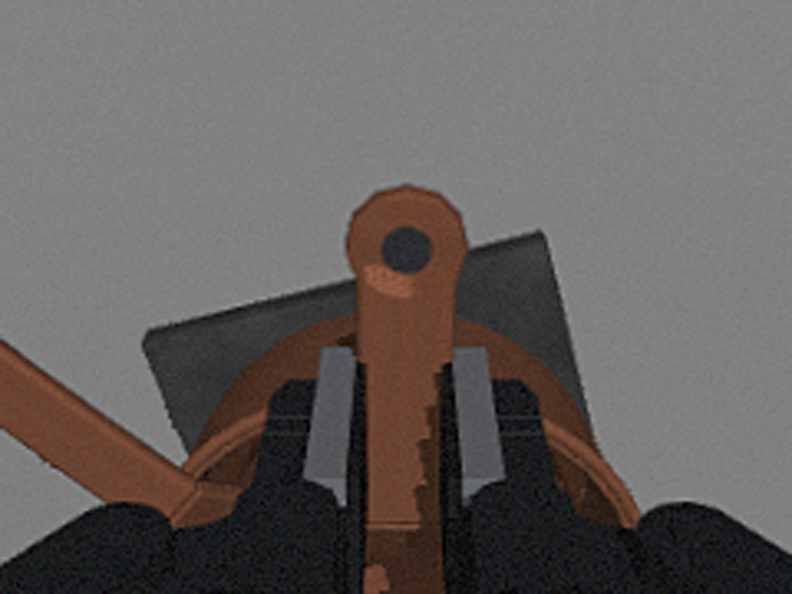

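Emit:
apply_moves --targets '[0,0,-0.2,0,0,0,0,0,0,-0.33,0,0,0,0,0,0,-0.33,0,0,0,0,0,0,-0.33,0,0,0,0]'

```text
time: 18.7
ee_pos: [0.4799, 0.3568, 0.0351]
tcp_rot: [180.0, 0.0, 170.0]
wrist_force: [-0.2, 0.6, 0.6]
opening: 0.0108
```

Emit:
apply_moves --targets '[0,0,-0.06,0,0,0,0,0,0,-0.06,0,0,0,0,0,0,-0.06,0,0,0,0.3,0,0,-0.06,0,0,0,0.3,0,0,-0.06,0,0,0,0.3]'

```text
time: 19.2
ee_pos: [0.4796, 0.3565, 0.0327]
tcp_rot: [-180.0, -0.0, 170.0]
wrist_force: [0.2, -0.0, -1.1]
opening: 0.0256
```

```bash
python3 - <<'E'
from h import *
o=bot.get_obs(); e=o['ee_pos']; print(e,o['wrist_force'],o['opening'])
c=camera("wrist"); save(c,"w25.png",(160,150,400,330),3.3)
E
```

```text
[0.47957775 0.35652552 0.03267803] [ 0.19908146 -0.04609685 -1.14348739] 0.025577830039302585
```

View pics/w25.png

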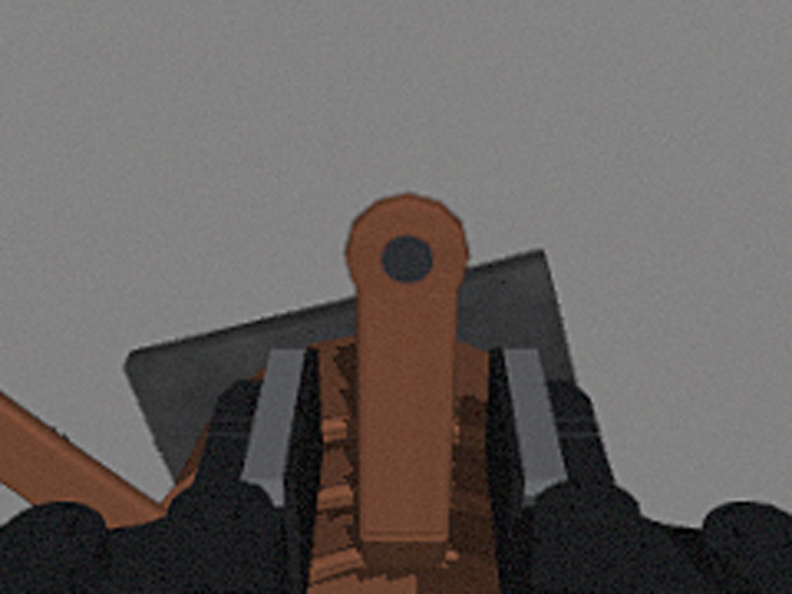

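Emit:
apply_moves --targets '[0,0,1.6,0,0,0,0.3,0,0,3.2,0,0,0,0.3,0,0,4.7,0,0,0,0.5,-0.3,-1.6,5,0,0,0,0.5,-0.6,-3.2,5,0,0,0,0.5]'

```text
time: 19.75
ee_pos: [0.4625, 0.2608, 0.185]
tcp_rot: [179.9, 0.2, 170.1]
wrist_force: [0.7, 0.1, 0.1]
opening: 0.0425
```

```bash
python3 - <<'E'
from h import *
c=camera("scene"); overlay(c,[('small',[.539,.344,2.968],.018),('medium',[.539,.344,-2.443],.013),('large',[.539,.344,-1.577],.008)],False,"s26.png",(80,220,200,310),6)
c=camera("wrist"); save(c,"w26.png"); print(bot.get_obs()['ee_pos'])
E
```

```text
[0.46101903 0.25685575 0.18397284]
```

View pics/s26.png

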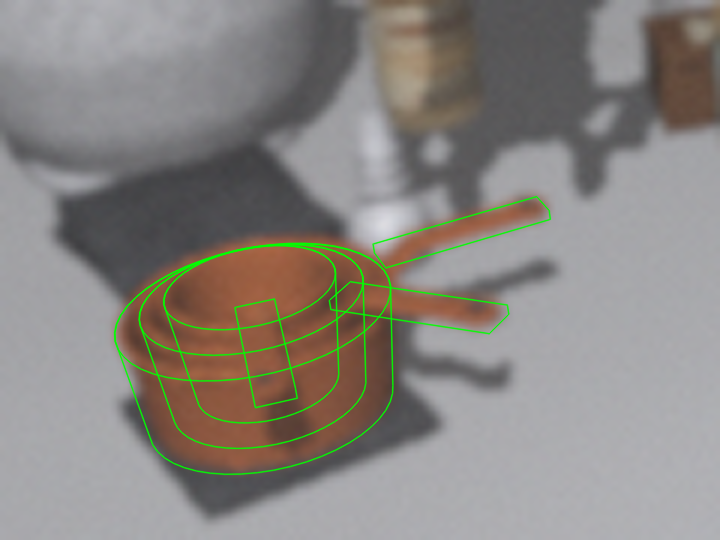

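View pics/w26.png

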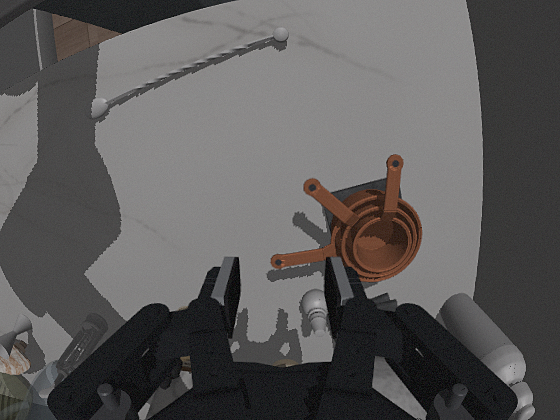

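```bash
python3 - <<'E'
from h import *
c=camera("scene"); save(c,"s27.png")
for uv in [(45,278),(30,275),(60,275)]: print(unproj(c,uv,0,False))
E
```

```text
[0.70810847 0.49138295 0.        ]
[0.7453674  0.52012673 0.        ]
[0.70176526 0.45840295 0.        ]
```

Emit:
apply_moves --targets '[-0.2,-1.6,0,0,0,0,0.5,-0.4,-3.2,0,0,0,0,0.5,-0.4,-4.8,0,0,0,0,0.5,-0.4,-6.4,0,0,0,0,0.5,-0.4,-8,0,0,0,0,0.5]'

```text
time: 20.4
ee_pos: [0.4497, 0.0195, 0.1828]
tcp_rot: [180.0, 0.0, 170.0]
wrist_force: [-0.2, 0.1, 0.8]
opening: 0.0426
```

Emit:
apply_moves --targets '[0,-1.6,0,0,0,0,0.5,0,-3.2,0,0,0,0,0.5,0,-4.8,0,0,0,0,0.5,0.3,-6.4,0,0,0,0,0.5,0.6,-8,0,0,0,0,0.5]'

```text
time: 20.9
ee_pos: [0.4682, -0.2213, 0.1829]
tcp_rot: [180.0, 0.0, 170.0]
wrist_force: [1.3, 0.6, 0.5]
opening: 0.0427
```

View pics/s27.png

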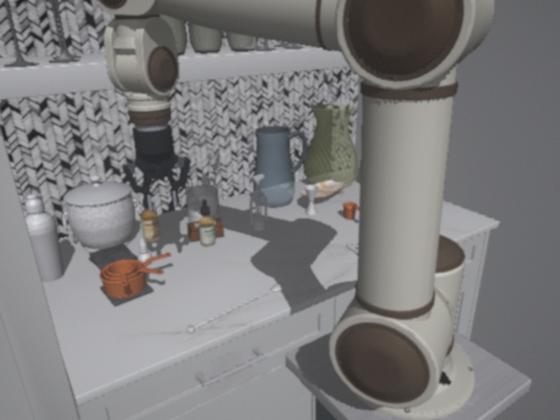

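Emit:
apply_moves --targets '[0.2,-1.5,0,0,0,-0.2,0.5,0.4,-3,-0.7,0,0,-0.2,0.5,0.52,-3.7,-1.6,0,0,-0.2,0.5,0.52,-3.7,-2.2,0,0,-0.2,0.5,0.52,-3.7,-2.2,0,0,-0.2,0.5]'

```text
time: 21.4
ee_pos: [0.4825, -0.3299, 0.1132]
tcp_rot: [179.9, -0.3, 168.7]
wrist_force: [-0.4, 1.0, -0.3]
opening: 0.043
```

```bash
python3 - <<'E'
from h import *
o=bot.get_obs(); print(o['ee_pos'],o['tcp_rot'],o['q'].round(1))
c=camera("wrist"); save(c,"w28.png"); overlay(c,[('tiny',[.5446,-.347,np.radians(168.5)],0)],True,"w28o.png",(140,120,440,330),2.6)
p,f,t=fit(c,'tiny',[.5446,-.347,np.radians(168.5)],True,S=2,win=15); print(p,np.degrees(p[2]),f,t)
E
```

```text
[ 0.48246344 -0.3299286   0.11315336] [179.86371981  -0.30064097 168.71356235] [-34.4   9.2   4.7  85.8   0.  -23.1]
[ 0.54533138 -0.34647286  2.96378435] 169.81233437202545 412.49497885428684 3050.0
```

View pics/w28o.png

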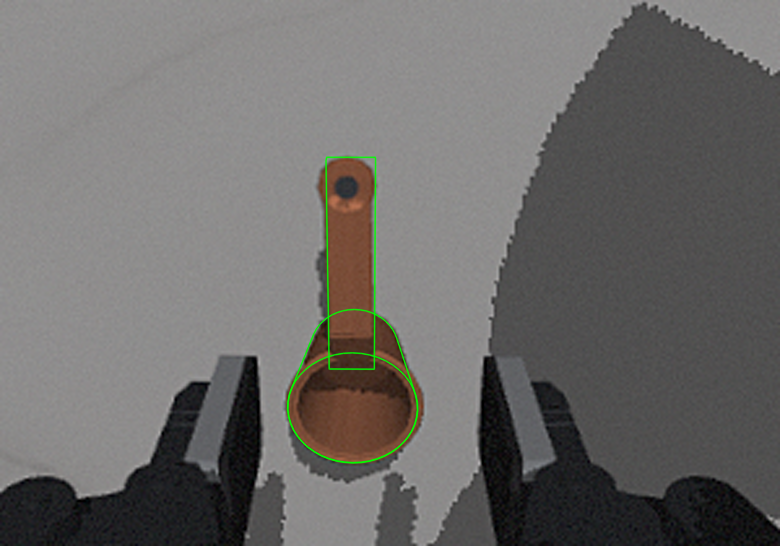

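Emit:
apply_moves --targets '[0.02,-0.1,-1.3,0,0,0.18,0.5,0.02,-0.1,-2.4,0,0,0.18,0.5,0.02,-0.1,-3.4,0,0,0.18,0.5,0.02,-0.1,-3.4,0,0,0.18,0.5,0.02,-0.1,-3.4,0,0,0.18,0.5]'

```text
time: 21.95
ee_pos: [0.4847, -0.3332, 0.0167]
tcp_rot: [-180.0, 0.1, 169.9]
wrist_force: [0.7, -0.3, 0.5]
opening: 0.0425
```

```bash
python3 - <<'E'
from h import *
o=bot.get_obs(); print(o['ee_pos'],o['tcp_rot'],o['wrist_force'],o['opening'])
c=camera("wrist"); save(c,"w29.png",(140,120,440,330),2.6)
E
```

```text
[ 0.48466228 -0.33315072  0.01672589] [-1.79974584e+02  6.24374065e-02  1.69880861e+02] [ 0.70711354 -0.29958926  0.5350279 ] 0.04247200031024012
```

View pics/w29.png

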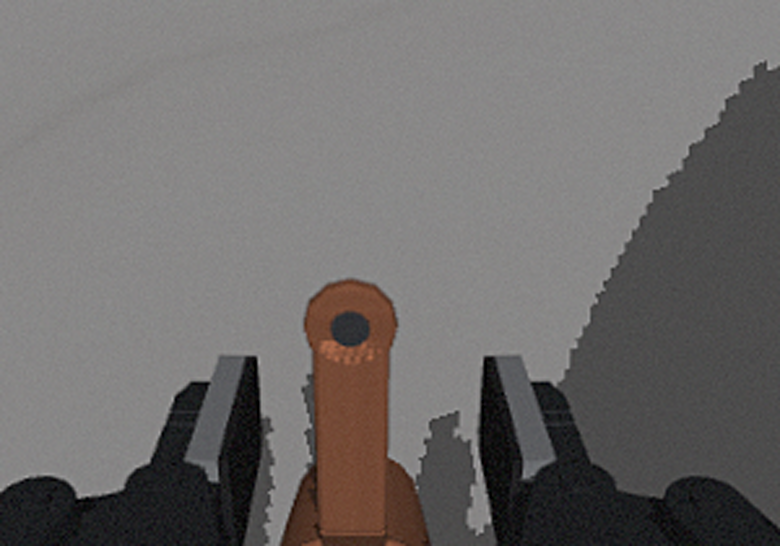

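Emit:
apply_moves --targets '[0,-0.1,0,0,0,0,0.5,0,-0.1,0,0,0,0,0,0,-0.1,0,0,0,0,0,0,-0.1,0,0,0,0,0,0,-0.1,0,0,0,0,0]'

```text
time: 22.5
ee_pos: [0.4839, -0.3366, 0.0155]
tcp_rot: [-180.0, 0.0, 169.8]
wrist_force: [-1.9, 0.3, 4.8]
opening: 0.0106
```

```bash
python3 - <<'E'
from h import *
o=bot.get_obs(); print(o['ee_pos'],o['tcp_rot'],o['wrist_force'],o['opening'])
c=camera("wrist"); save(c,"w30.png",(140,120,440,330),2.6)
E
```

```text
[ 0.48387634 -0.33660522  0.01554831] [-1.79973169e+02  2.39614114e-02  1.69820692e+02] [-1.94131297  0.25646881  4.77056198] 0.010586674109047524
```

View pics/w30.png

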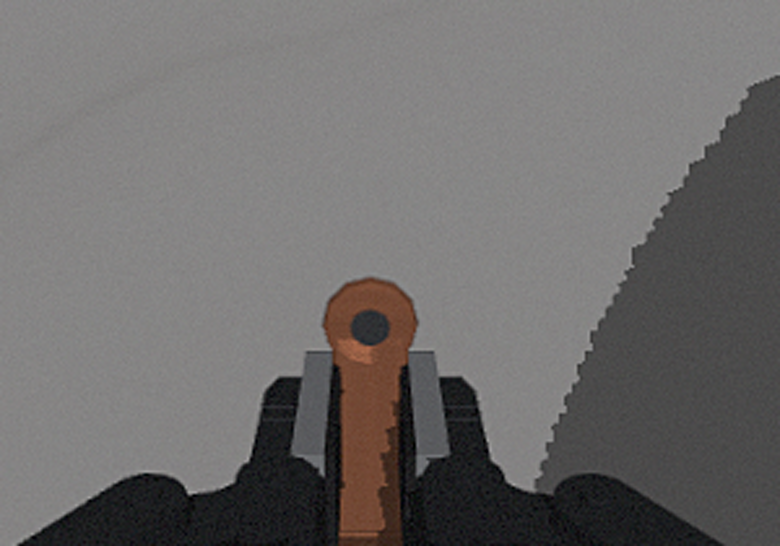

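Emit:
apply_moves --targets '[0,0,0.6,0,0,0,0,0,0,1.8,0,0,0,0,-0.2,0.6,3.4,0,0,0,0,-0.6,2,4.8,0,0,0,0,-1,3.6,5,0,0,0,0]'

```text
time: 23.05
ee_pos: [0.457, -0.2381, 0.166]
tcp_rot: [-179.9, 0.3, 169.7]
wrist_force: [1.4, 0.7, 0.2]
opening: 0.0109
```

Emit:
apply_moves --targets '[0,1.6,0,0,0,0,0,0,3.2,0,0,0,0,0,0,4.8,0,0,0,0,0,0,6.4,0,0,0,0,0,0,8,0,0,0,0,0]'

```text
time: 23.55
ee_pos: [0.4558, 0.0042, 0.1625]
tcp_rot: [180.0, 0.0, 169.8]
wrist_force: [1.4, -0.5, -0.3]
opening: 0.0106
```

Emit:
apply_moves --targets '[0,1.5,0,0,0,-1,0,0,3,0,0,0,-2,0,0,4.5,0,0,0,-3,0,0.2,6,0,0,0,-4,0,0.4,7.5,0,0,0,-5,0]'

```text
time: 24.05
ee_pos: [0.4679, 0.2294, 0.1625]
tcp_rot: [180.0, 0.0, 139.6]
wrist_force: [1.3, -0.4, -0.5]
opening: 0.0107
```

```bash
python3 - <<'E'
from h import *
o=bot.get_obs(); print(o['ee_pos'],o['tcp_rot'],o['wrist_force'],o['opening'])
E
```

```text
[0.46788823 0.22944018 0.16249674] [1.79981898e+02 9.13379591e-04 1.39605968e+02] [ 1.30661549 -0.39649198 -0.50305837] 0.010740534103655781
```

Emit:
apply_moves --targets '[0.4,1.4,0,0,0,-1,0,0.8,2.8,0,0,0,-2,0,1.2,4.2,0,0,0,-3,0,1.32,5.4,-0.5,0,0,-3.27,0,1.32,5.4,-0.8,0,0,-3.27,0]'

```text
time: 24.55
ee_pos: [0.5073, 0.3931, 0.1356]
tcp_rot: [-179.9, -0.0, 120.3]
wrist_force: [-0.3, -0.6, -0.1]
opening: 0.0106
```

Emit:
apply_moves --targets '[0,0,-0.3,0,0,0,0,0,0,-0.3,0,0,0,0]'

```text
time: 24.75
ee_pos: [0.5072, 0.3883, 0.1279]
tcp_rot: [-179.9, 0.0, 120.2]
wrist_force: [0.3, -0.3, -0.1]
opening: 0.0108
```

```bash
python3 - <<'E'
from h import *
o=bot.get_obs(); e=o['ee_pos']; yaw=np.radians(o['tcp_rot'][2]); print(e,o['tcp_rot'],o['wrist_force'],o['opening'])
p=[e[0]-.0622*np.cos(yaw),e[1]-.0622*np.sin(yaw),yaw];print(p)
c=camera("wrist"); save(c,"w31.png")
c=camera("scene"); overlay(c,[('tiny',p,e[2]-.0155),('small',[.539,.344,2.968],.018),('large',[.539,.344,-1.577],.008)],False,"s31.png",(80,190,240,310),5)
E
```

```text
[0.50719513 0.38834443 0.12794796] [-1.79851814e+02  2.08584986e-02  1.20211992e+02] [ 0.27743003 -0.33691468 -0.13591572] 0.010810564974595612
[np.float64(0.5384942208144705), np.float64(0.3345930885375954), np.float64(2.0980950612903007)]
```

View pics/s31.png

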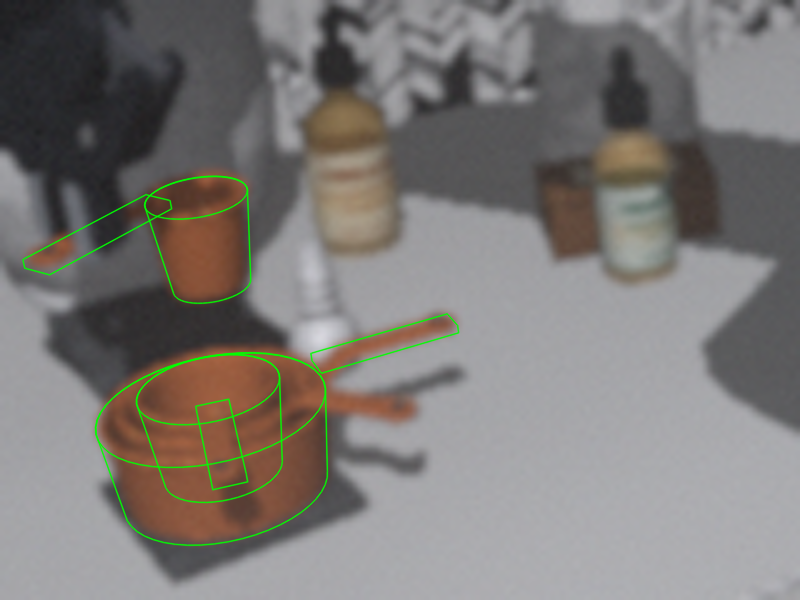

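View pics/w31.png

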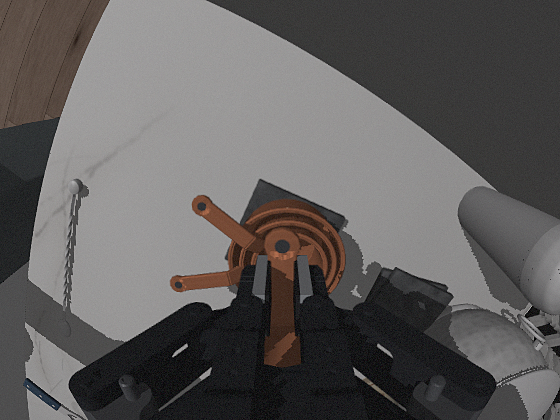

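Emit:
apply_moves --targets '[0.04,0.27,0,0,0,0,0,0.04,0.27,-0.5,0,0,0,0,0.04,0.27,-1.1,0,0,0,0,0.04,0.27,-1.5,0,0,0,0,0.04,0.27,-1.5,0,0,0,0]'

```text
time: 25.35
ee_pos: [0.5085, 0.3969, 0.0831]
tcp_rot: [-179.9, 0.0, 120.2]
wrist_force: [0.6, -0.6, -1.0]
opening: 0.0109
```

```bash
python3 - <<'E'
from h import *
o=bot.get_obs(); e=o['ee_pos']; yaw=np.radians(o['tcp_rot'][2]); print(e,o['tcp_rot'],o['wrist_force'],o['opening'])
p=[e[0]-.0622*np.cos(yaw),e[1]-.0622*np.sin(yaw),yaw];print(p)
c=camera("scene"); overlay(c,[('tiny',p,e[2]-.0155),('small',[.539,.344,2.968],.018)],False,"s32.png",(80,210,210,310),6)
E
```

```text
[0.50849568 0.39692046 0.08314959] [-1.79875083e+02  1.26163160e-02  1.20193277e+02] [ 0.63549537 -0.62708737 -0.9524501 ] 0.010896786579020148
[np.float64(0.5397772087788327), np.float64(0.343158898084813), np.float64(2.097768427372925)]
```

View pics/s32.png

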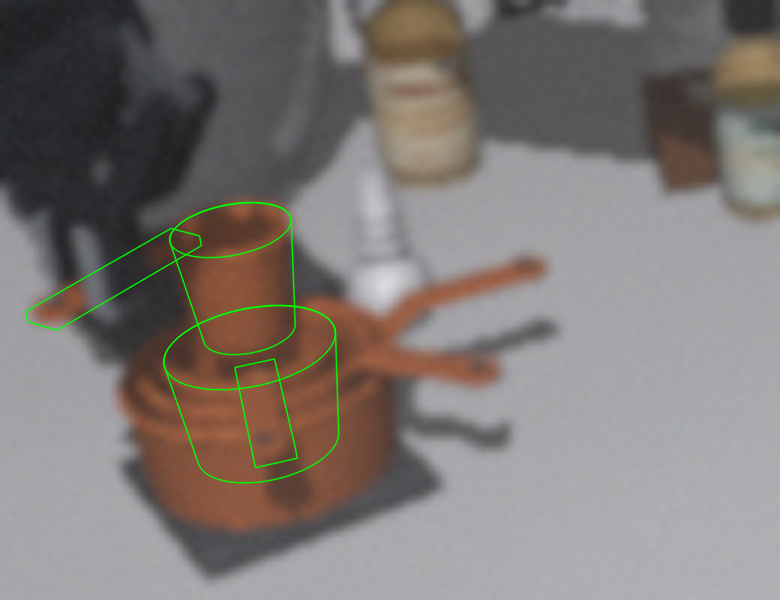

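Emit:
apply_moves --targets '[0,0,-0.5,0,0,0,0,0,0,-1,0,0,0,0,0,0,-1.3,0,0,0,0,0,0,-1.3,0,0,0,0,0,0,-1.3,0,0,0,0]'

```text
time: 25.9
ee_pos: [0.5089, 0.3973, 0.0454]
tcp_rot: [-180.0, 0.0, 120.2]
wrist_force: [0.1, 0.4, -0.5]
opening: 0.0109
```

Emit:
apply_moves --targets '[0,0,-0.12,0,0,0,0,0,0,-0.22,0,0,0,0,0,0,-0.22,0,0,0,0,0,0,-0.22,0,0,0,0]'

```text
time: 26.3
ee_pos: [0.5093, 0.3975, 0.0393]
tcp_rot: [180.0, 0.0, 120.2]
wrist_force: [0.3, 0.1, 0.8]
opening: 0.0107
```

```bash
python3 - <<'E'
from h import *
o=bot.get_obs(); e=o['ee_pos']; print(e,o['wrist_force'])
c=camera("wrist"); save(c,"w33.png",(140,120,440,330),2.6)
E
```

```text
[0.50926277 0.39751669 0.039304  ] [0.32474296 0.13616718 0.82403351]
```

View pics/w33.png

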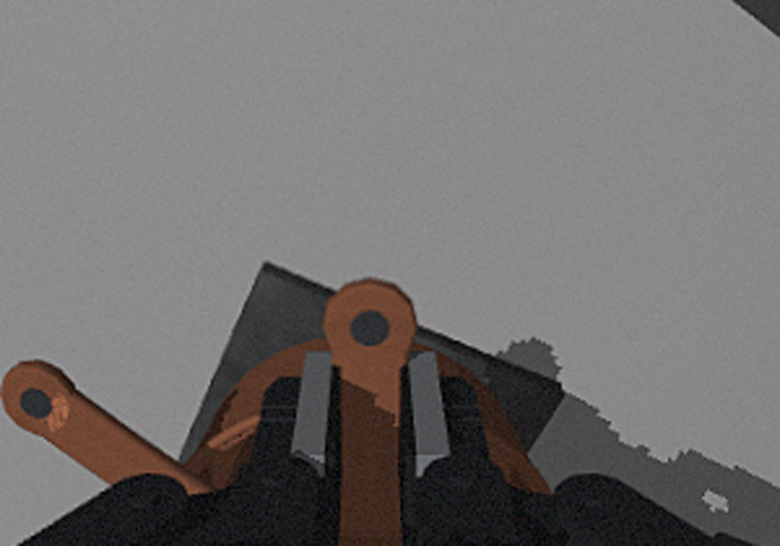

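Nudge the last millimetre and release; then rise.

Emit:
apply_moves --targets '[0,0,-0.04,0,0,0,0,0,0,-0.04,0,0,0,0,0,0,-0.04,0,0,0,0.3,0,0,-0.04,0,0,0,0.3,0,0,-0.04,0,0,0,0.3]'

```text
time: 26.85
ee_pos: [0.5089, 0.3972, 0.0374]
tcp_rot: [-180.0, 0.0, 120.2]
wrist_force: [0.3, -0.9, 0.2]
opening: 0.0258
```

Emit:
apply_moves --targets '[0,0,0.5,0,0,0,0.3,0,0,1.6,0,0,0,0.3,0,0,3.2,0,0,0,0.3,-1,-1,4.7,0,0,0,0.3,-2.5,-2,5,0,0,0,0.3]'

```text
time: 27.35
ee_pos: [0.4467, 0.3459, 0.1881]
tcp_rot: [179.7, -0.0, 120.2]
wrist_force: [-0.1, 0.3, 0.9]
opening: 0.0257
```

Emit:
apply_moves --targets '[-1,-1.2,0,0,0,0,0.3,-1.5,-2.6,0,0,0,0,0.3,-1.5,-4,0,0,0,0,0.3,-1.5,-4,0,0,0,0,0.3]'

```text
time: 27.75
ee_pos: [0.4, 0.2223, 0.186]
tcp_rot: [179.9, 0.0, 120.1]
wrist_force: [0.3, 0.2, 1.0]
opening: 0.0256
```

```bash
python3 - <<'E'
from h import *
o=bot.get_obs(); e=o['ee_pos']; print(o['time'],e,o['wrist_force'])
cw=camera("wrist"); save(cw,"w34.png")
L=[('tiny',[.539,.344,2.098],.023),('small',[.539,.344,2.968],.018),('medium',[.539,.344,-2.443],.013),('large',[.539,.344,-1.577],.008)]
c=camera("scene"); overlay(c,L,False,"s34.png",(80,210,210,310),6); save(c,"s34f.png")
save(cw,"w34c.png"); 
u=proj(cw,[[.539,.344,.05]],True)[0].astype(int); print(u); 
b=(max(u[0]-80,0),max(u[1]-60,0),min(u[0]+80,560),min(u[1]+60,420)); overlay(cw,L,True,"w34o.png",b,5); save(cw,"w34z.png",b,5)
c=camera("top"); save(c,"t34.png",(140,140,450,270),2.58)
E
```

```text
27.75 [0.40000275 0.22227394 0.18600216] [0.28920387 0.1823002  1.00125902]
[453 153]
```

View pics/s34.png

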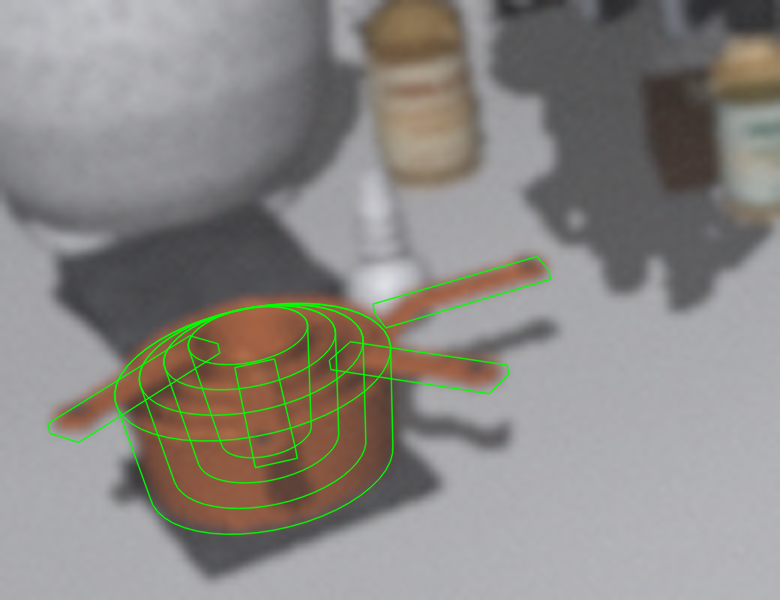

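View pics/w34o.png

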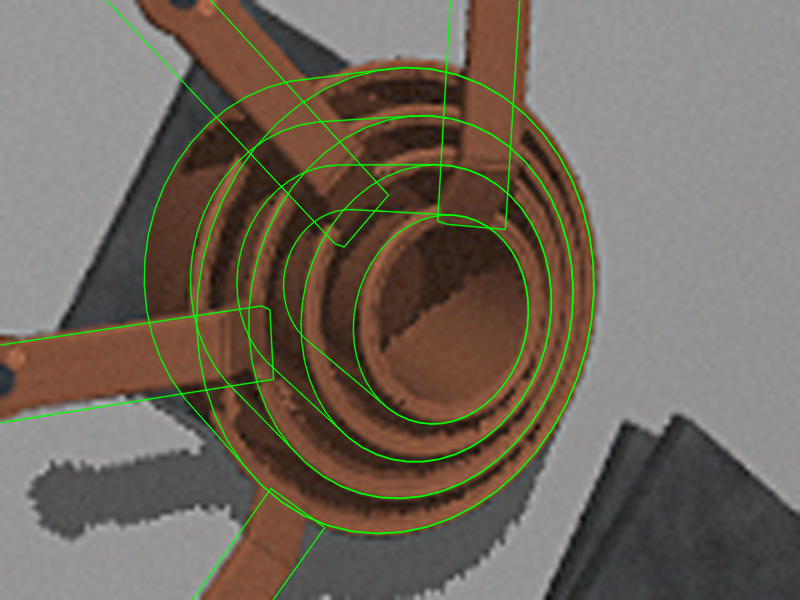

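View pics/t34.png

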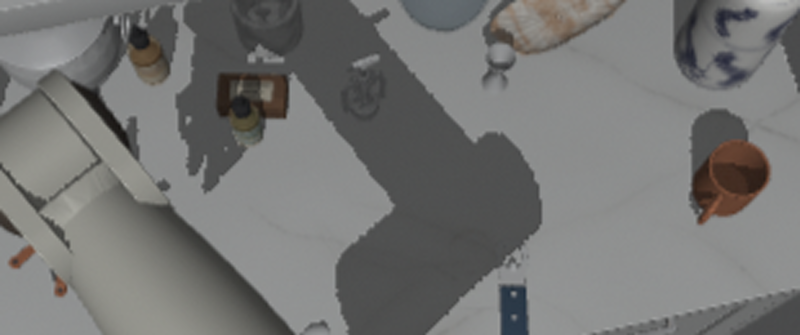

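```bash
python3 -c "
from workcell import bot
print(bot.job_done())"
```

```text
the job is handed in; nothing more can be done
None
```

The four cups are nested on the single slate coaster: large, then medium, small and tiny. I handed the job in at about 28 s of the 109 s allowed, and it reported no verdict.

- **Grasping:** each cup was gripped by its handle and carried upright, with the handles fanned out at about -90°, -140°, 170° and 120°. My first grasp on the large cup closed on nothing. The real fingertips sit roughly 25 mm short of the reported TCP, so I lowered the gripper and it held. All later grasps used that offset.
- **Final position checks:** in the last scene and wrist pictures, all four rims matched the outlines expected for fully seated cups to about 1 to 2 pixels. That puts the cups within a few millimetres of one axis, near (0.539, 0.344), against a coaster centre of about (0.538, 0.342). The arm was clear of the stack.
- **Bystanders:** the mug, jigger, corkscrew and dropper bottle looked unmoved in the last top picture. The stopper was hidden by the arm there but stood in place in the scene view.
- **Disagreements:** the automatic cup fits from the scene camera were 5 to 10 mm off the wrist and top fits, with cup angles up to 10° off. I put this down to blurred colour edges and went by the wrist and top fits plus the outline overlays.

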